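# Meter terminal nuts from a pouring cup into a kit box

## Task

Make up the next cable kit: pick up the sheet-metal cup of brass nuts, hold its spout low over the open blue compartment box and tip it until between three and five of the eight nuts have slid into the box. Stand the cup upright on its black mat again with all the other nuts still in it, and shut the box's clear lid fully. Lose no nut and leave the vial, pliers, tape and carton where they are.

Things in the scene. Friction and masses are not known exactly. Their poses are not given: they have to be found in the camera images.
- kit_box_lid (a joint): hinge of the kit box's clear lid, rad: 0 = shut, 1.92 = fully open. Starts open at 1.6 to 1.85 (just past upright). It has a little friction: it stays at whatever angle it is left and needs about 1 N at its free edge to move, so it must be pushed all the way down.
- kit_box_mid (a point): kit box: blue compartment box fixed to the trolley, 72 x 132 mm, walls 30 mm high, three compartments along its length (dividers 28 mm high). This point is the centre of its inner floor, 5 mm above the trolley top. y runs along the 132 mm length, z up; the hinged long edge is on the +x side, away from the robot.
- lid_hinge (a point): middle of the lid's hinge line, 34 mm to the +x side of kit_box_mid and 31 mm above the trolley top; the line runs along the box's y axis.
- lid_edge (a point): middle of the lid's free long edge, 67 mm from the hinge line; moves with the lid (lid 131 mm long, 2 mm thick; shut, its top is 32 mm above the trolley top). Shut, its underside is 25 mm above the box's inner floor, so a high pile of nuts in one place would hold it open.
- mat_top (a point): centre of the top of the cup's thin black rubber mat, 110 x 80 x 3 mm, fixed to the trolley top; x along its 110 mm length, z up. Around it, fixed: a pneumatic crimping tool 51 mm high with its hose lies between mat and box; a crimping machine 260 mm high stands behind and to the right of the mat; left of the box the trolley has a rim 72 mm high.
- cup_grip (a point): point on the cup's upright black handle: a bar 26 mm (cup x) by 14 mm (cup y) that rises at the back of the cup from 14 to 106 mm above its underside; this point is its centre line at 78 mm above the cup's underside, 45 mm behind cup_inside (cup +x). Grip it across its 14 mm (cup y). Cup x points from spout to handle, z up.
- cup_spout (a point): middle of the tip of the cup's sloping spout, 51 mm in front of cup_inside (cup -x), 10 mm above the cup's underside.
- cup_inside (a point): pouring cup of 2 mm bright sheet metal, open on top: flat inner floor 48 x 42 mm (outside 46 mm wide), side and back walls 44 mm high; at the front the floor rises in an open-ended ramp (19 degrees, 26 mm long, side cheeks about 24 mm) to the spout. This point is the centre of the inner floor, 2 mm above the underside. It starts near the middle of the mat, roughly aligned with it, spout roughly to the robot's right, handle to the left.
- cup: the same cup, about 110 g empty: origin at the centre of its underside, axes as cup_inside. Tipped spout-down, nuts begin to slide out somewhere between 28 and 42 degrees, one or two at a time from the upper layer; past about 48 degrees the rest come in a rush. Each weighs 12 g, so a wrist reading averaged over some tenths of a second shows them shift and leave.
- nut_1_c (a point): centre of brass hexagon nut 1 of 8: 17 mm across flats, 8 mm high, 10 mm thread hole, 12 g; all eight lie in the cup in two layers at the start.
- nut_2_c (a point): centre of brass hexagon nut 2 of 8: 17 mm across flats, 8 mm high, 10 mm thread hole, 12 g; all eight lie in the cup in two layers at the start.
- nut_3_c (a point): centre of brass hexagon nut 3 of 8: 17 mm across flats, 8 mm high, 10 mm thread hole, 12 g; all eight lie in the cup in two layers at the start.
- nut_4_c (a point): centre of brass hexagon nut 4 of 8: 17 mm across flats, 8 mm high, 10 mm thread hole, 12 g; all eight lie in the cup in two layers at the start.
- nut_5_c (a point): centre of brass hexagon nut 5 of 8: 17 mm across flats, 8 mm high, 10 mm thread hole, 12 g; all eight lie in the cup in two layers at the start.
- nut_6_c (a point): centre of brass hexagon nut 6 of 8: 17 mm across flats, 8 mm high, 10 mm thread hole, 12 g; all eight lie in the cup in two layers at the start.
- nut_7_c (a point): centre of brass hexagon nut 7 of 8: 17 mm across flats, 8 mm high, 10 mm thread hole, 12 g; all eight lie in the cup in two layers at the start.
- nut_8_c (a point): centre of brass hexagon nut 8 of 8: 17 mm across flats, 8 mm high, 10 mm thread hole, 12 g; all eight lie in the cup in two layers at the start.
- blue_vial_c (a point): bystander: clear vial with a blue cap, 30 mm wide, 60 mm high, standing loose; its centre
- pliers_c (a point): bystander: green-handled pliers, 184 x 61 x 16 mm, lying loose; centre
- tape_c (a point): bystander: roll of black tape, 56 mm wide, 19 mm high, lying loose; centre
- carton_c (a point): bystander: small card box, 46 x 70 x 34 mm, loose; centre

How it is judged:
By the outcome, as a careful person would: the job done as asked, in the order asked, and still so for the second after the job is handed in, with the robot touching nothing.
It also fails if it takes over 70 s, if anything falls off the work surface, if the arm or the gripper's body presses on something with over 40 N, if the wrist force passes 120 N, or if a joint passes its speed limit or range.

## Robot

A 6-joint arm with a two-finger parallel gripper is mounted at the origin on a cart in front of the work surface, level with it; the furniture and walls round the work are solid. World frame = base frame: x ahead of the robot, y to its left, z up, the work surface at z = 0. Lengths are in m, angles in rad, forces in N, time in s.
With the tool pointing down it reaches from about 0.375 to 0.9 m from the base axis. Payload 3.1 kg.
Tool frame: the origin (TCP) lies midway between the tips of the shut fingers; the grasp point (between the pads) lies 19 mm behind it; x points along the fingers, y is the direction in which the jaws open and shut, and the axes are right-handed (so a half turn about x gives the same grasp; the last joint's range is limited). The gripper opens to 87 mm and grips with 3 to 60 N. Pads are 19 mm wide; open, the fingers measure 117 mm over their backs; the gripper's body (75 mm by 190 mm) begins 51 mm behind the grasp point.
Start: joints at [-0.178, 0.527, 1.433, -0, 1.181, -0.178], TCP at [0.625, 0, 0.223] pointing down, gripper open.
Joint ranges: [-3.08, 3.08], [-0.75, 2.2], [0.22, 2.44], [-1.43, 4.57], [0, 2.65], [-2.85, 2.85]. Speed limits (rad/s): [2.79, 2.79, 3.14, 3.14, 3.14, 3.14].

## Interface

Orientations are given as a unit quaternion [x, y, z, w].
In Python, from rig import get_obs, imaging, robot gives the robot as it stands.
- The arm moves only by the shell command python3 -m inch 'ROWS' [FORCE]. ROWS is JSON, a list of rows, each a list of 3 entries, a list of its own where there are three numbers: the finger opening in mm, from 0 to 87, then the shift along the tool's x, y, z in mm, then the turn, a rotation vector about the tool's x, y, z in degrees. In form: [[grip, [dx, dy, dz], [wx, wy, wz]], ...]. A call has 1 to 12 rows; each row shifts and turns the pose as measured when the row begins, along the tool's axes as they then stand; what a row does not reach is not made up. A row lasts 1/8 s, in which the tool goes at most 62.5 mm and 10.7 degrees, less where a joint would pass 70% of its speed; a pose out of reach is approached as far as the arm can. A call with a gripper value outside its range is refused whole. The fingers move at their own pace and stop on an object; FORCE is the grip in N (left out, the last holds). Time passes only in rows, so rows that do not move let the fingers close. It gives the time, the measured TCP pose, the force and the opening at its end, in the units of the state.
- get_obs(): the state, without advancing time (a new reading comes with each control period).
- imaging.camera(name): name is "scene" or "side" or "wrist"; returns the picture (384x512x3 uint8, red, green, blue); there is no depth.
- imaging.camera_params(name): a dict with "camera_matrix" (3x3 intrinsics, pixels), "xyz" and "rotation" of the camera in the world. Camera axes: x right, y down, z forward; pixel columns grow to the right and rows downward; lengths in m; the calibration is good to about 2 mm. A picture is of the moment at which its call begins: read the wrist's pose just before it. camera_params takes no time and is no camera call; for the wrist camera it gives the pose at the moment of the call.
- robot.hand_in(): hands the job in, once; it reports no verdict.
Trained networks look in the newest picture that a camera, given by its name, has taken for a name from the list of things; names that differ only in an ending like _2 or _b are one class to them, and where a whole thing is asked for, a point or a joint stands for the part that bears it (a point fixed in the world has none). Each returns a list of dicts, best first, with "confidence" (0 to 1); they miss things now and then, are a little off and sometimes report something else, mostly with a low value. They report only what shows in the picture. A call takes as long as a camera call.
- imaging.cut_out(camera, target): "pixels" (384x512 bool, what is visible of it) and "box" ([centre column, centre row, width, height] in pixels, round what is visible of it).
- imaging.tip_of(camera, target): "pixel" ([column, row] in pixels: a listed point, or the origin of a listed thing).
The state is a dict: "time": time; "q": joint angles; "joint_velocities": joint speeds; "joint_torque": joint torques, N m; "position": TCP position; "tool_rot": TCP orientation; "ft_force": force on the tool from outside, world axes, zero at the start; "moment": the same for the moment, N m; "grip_width": finger opening in m.
Only numpy, scipy, OpenCV 4.12 (cv2) and the standard library are available. Lean on these libraries where they do the work, as an engineer would, in place of code of your own. Each camera call takes 0.05 s, during which the arm holds its last target. There are 200 camera calls.

## Working session

There is one attempt and no reset: what is moved stays moved. The work goes in short steps, Python scripts to look and compute and a shell command to move; the robot and the scene stay as the last step left them, time stands still between calls to the robot, and variables do not carry over. Pictures are saved under pics/ and viewed, about 8 in all and at most 12, crops included, and the job is handed in when it is done.

```bash
ls; mkdir -p pics
cat > h.py <<'E'
import numpy as np, cv2
from rig import get_obs, imaging, robot
from scipy.spatial.transform import Rotation as R
def ray(cam,px):
    p=imaging.camera_params(cam);K=np.array(p["camera_matrix"]);Rm=np.array(p["rotation"])
    if Rm.shape!=(3,3): Rm=R.from_quat(Rm).as_matrix()
    d=Rm@np.linalg.solve(K,[px[0],px[1],1.]);return np.array(p["xyz"]),d/np.linalg.norm(d)
def onz(cam,px,z):
    o,d=ray(cam,px);return o+d*(z-o[2])/d[2]
def tri(obs):
    A=np.zeros((3,3));b=np.zeros(3);L=[ray(c,p) for c,p in obs]
    for o,d in L:
        M=np.eye(3)-np.outer(d,d);A+=M;b+=M@o
    x=np.linalg.solve(A,b)
    return x,[round(1000*np.linalg.norm((np.eye(3)-np.outer(d,d))@(x-o)),1) for o,d in L]
def proj(cam,X):
    p=imaging.camera_params(cam);K=np.array(p["camera_matrix"]);Rm=np.array(p["rotation"])
    if Rm.shape!=(3,3): Rm=R.from_quat(Rm).as_matrix()
    c=K@(Rm.T@(np.array(X)-p["xyz"]));return c[:2]/c[2]
def save(cam,name,crop=None,scale=1):
    im=imaging.camera(cam)[:,:,::-1]
    if crop: im=im[crop[1]:crop[3],crop[0]:crop[2]]
    im=cv2.resize(im,None,fx=scale,fy=scale);cv2.imwrite("pics/"+name,im);return im
E
cat > m1.py <<'E'
from h import *
np.set_printoptions(precision=4,suppress=True)
o=get_obs();print(o)
ims=[]
for c in ("scene","side"):
    ims.append(imaging.camera(c)[:,:,::-1]); p=imaging.camera_params(c);print(c,p["xyz"],np.array(p["rotation"])[:,2] if np.array(p["rotation"]).ndim==2 else p["rotation"])
cv2.imwrite("pics/a.png",cv2.resize(np.vstack(ims),(400,600)) if 0 else np.hstack(ims)[:, :][:, :]) 
cv2.imwrite("pics/a.png",cv2.resize(np.hstack(ims),(800,300)))
cv2.imwrite("pics/scene0.png",ims[0]);cv2.imwrite("pics/side0.png",ims[1])
for n in ["kit_box_mid","lid_hinge","lid_edge","mat_top","cup_grip","cup_spout","cup_inside","cup","blue_vial_c","pliers_c","tape_c","carton_c"]:
    t=[]
    for c in ("scene","side"):
        r=imaging.tip_of(c,n)
        if r: t.append((c,r[0]["pixel"],round(r[0]["confidence"],2)))
    print(n,[(c,np.round(p,1),f) for c,p,f in t], tri([(c,p) for c,p,_ in t]) if len(t)==2 else "")
E
python3 m1.py
```

```text
pics
{'time': 0.0, 'q': array([-0.1785,  0.5285,  1.4339, -0.    ,  1.1814, -0.1785]), 'joint_velocities': array([ 0.0006, -0.0004,  0.0012, -0.0009,  0.0013, -0.0007]), 'joint_torque': array([ -0.0005, -44.0045, -17.6594,   0.0633,   0.0583,  -0.0002]), 'position': array([0.6243, 0.0002, 0.2216]), 'tool_rot': array([ 0.4996,  0.5006, -0.5004,  0.4994]), 'ft_force': array([-0.056 ,  1.2317, -0.2079]), 'moment': array([ 0.0217, -0.0159,  0.0368]), 'grip_width': 0.08736134365015569}
scene [-0.305   1.1345  0.9964] [-0.2705  0.8356 -0.4521  0.1557]
side [ 0.4114 -0.8951  0.6669] [ 0.8728 -0.073   0.0306 -0.4817]
kit_box_mid [('scene', array([206.4, 269.8]), 0.82), ('side', array([229.8, 160.1]), 0.87)] (array([0.4906, 0.346 , 0.0032]), [np.float64(4.7), np.float64(4.7)])
lid_hinge [('scene', array([198. , 257.8]), 0.81), ('side', array([236.9, 155.1]), 0.57)] (array([0.5213, 0.3406, 0.027 ]), [np.float64(0.1), np.float64(0.1)])
lid_edge [('scene', array([194.5, 232.9]), 0.55), ('side', array([238.4, 138.5]), 0.55)] (array([0.5328, 0.3275, 0.1025]), [np.float64(5.8), np.float64(5.8)])
ma
[... 518 characters left out ...]
), 0.77), ('side', array([230.6, 209. ]), 0.94)] (array([0.4665, 0.0304, 0.01  ]), [np.float64(0.1), np.float64(0.1)])
cup [('scene', array([272.6, 221.5]), 0.62), ('side', array([231.2, 205.3]), 0.71)] (array([0.4644, 0.0441, 0.0099]), [np.float64(6.4), np.float64(6.4)])
blue_vial_c [('scene', array([183.6, 220.9]), 0.43)] 
pliers_c [('side', array([237.2, 331.8]), 0.69)] 
tape_c [('scene', array([325.5, 188.9]), 0.51), ('side', array([218.3, 270.7]), 0.97)] (array([ 0.4113, -0.2241,  0.014 ]), [np.float64(1.1), np.float64(1.1)])
carton_c [('scene', array([169.4, 246.8]), 0.58), ('side', array([232.9, 181.1]), 0.38)] (array([ 0.5635,  0.3306, -0.018 ]), [np.float64(81.8), np.float64(81.8)])
```

View pics/a.png

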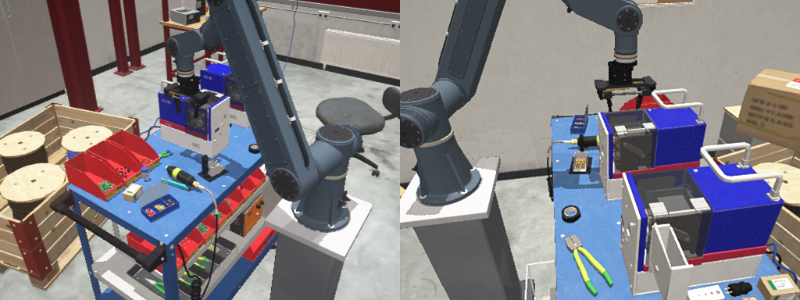

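The fixed cameras are far from the work, so I'll go up and look down with the wrist camera.

```bash
python3 -m inch '[[87,[-30,-20,-10],[0,0,0]],[87,[-30,-30,-20],[0,0,0]],[87,[-20,-30,-20],[0,0,0]],[87,[-20,-30,-20],[0,0,0]],[87,[-10,-30,-10],[0,0,0]],[87,[0,0,0],[0,0,0]]]'
cat > w.py <<'E'
from h import *
import sys
np.set_printoptions(precision=4,suppress=True)
o=get_obs();print(o["time"],o["position"],o["tool_rot"],o["ft_force"])
p=imaging.camera_params("wrist");Rm=np.array(p["rotation"]);Rm=Rm if Rm.shape==(3,3) else R.from_quat(Rm).as_matrix()
print(p["xyz"],Rm[:,2],p["camera_matrix"][0][0])
save("wrist",sys.argv[1])
for n,z in [("kit_box_mid",.005),("lid_hinge",.031),("lid_edge",.097),("mat_top",.003),("cup_grip",.081),("cup_spout",.013),("cup_inside",.005),("blue_vial_c",.03),("pliers_c",.008),("tape_c",.01),("carton_c",.017)]:
    r=imaging.tip_of("wrist",n)
    if r: print(n,np.round(r[0]["pixel"],1),round(r[0]["confidence"],2),onz("wrist",r[0]["pixel"],z))
E
python3 w.py b.png
```

```text
time: 2.05
position: [0.4815, 0.082, 0.3356]
tool_rot: [0.501, 0.5, -0.5, 0.5]
ft_force: [1.2, 0.2, -0.2]
grip_width: 0.087
2.05 [0.4815 0.082  0.3356] [ 0.5007  0.4997 -0.4998  0.4998] [ 1.1705  0.1535 -0.15  ]
[0.4822 0.1501 0.4977] [ 0.0012 -0.2497 -0.9683] 333.5756512136291
kit_box_mid [251.3 196.4] 0.54 [0.479  0.0116 0.005 ]
lid_hinge [253.2 165.7] 0.56 [0.4822 0.0638 0.031 ]
mat_top [252.5 193.2] 0.19 [0.4803 0.016  0.003 ]
cup_grip [252.2 165.1] 0.87 [0.4807 0.0737 0.081 ]
cup_spout [238.9 219.6] 0.77 [ 0.459 -0.023  0.013]
cup_inside [245.9 186.3] 0.96 [0.4698 0.0275 0.005 ]
blue_vial_c [403.4  35.3] 0.84 [0.6753 0.2336 0.03  ]
tape_c [237.6 217.9] 0.68 [ 0.4565 -0.0211  0.01  ]
carton_c [246.3 186. ] 0.68 [0.4706 0.0311 0.017 ]
```

View pics/b.png

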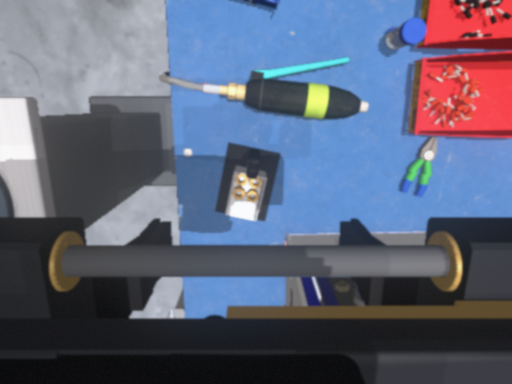

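The picture shows the cup at about (247,185), its handle at the top around (252,163) and its spout at (242,212). The crimping tool is at (310,98), and the box corner is just visible at the top. Next I'll go left and look at the box.

```bash
python3 -m inch '[[87,[0,0,-40],[0,0,0]],[87,[0,5,-50],[0,0,0]],[87,[0,5,-50],[0,0,0]],[87,[0,0,-40],[0,0,0]],[87,[0,0,0],[0,0,0]]]'
python3 w.py c.png
```

```text
time: 3.28
position: [0.4959, 0.2651, 0.3338]
tool_rot: [0.502, 0.498, -0.502, 0.498]
ft_force: [0.5, -0.7, -0.5]
grip_width: 0.0871
3.275 [0.4959 0.2651 0.3338] [ 0.5018  0.4984 -0.5015  0.4983] [ 0.4718 -0.75   -0.4591]
[0.4971 0.3333 0.4958] [-0.001  -0.2501 -0.9682] 333.5756512136291
kit_box_mid [250.6  93.6] 0.91 [0.4912 0.344  0.005 ]
lid_hinge [278.1 102.3] 0.83 [0.5286 0.3311 0.031 ]
lid_edge [282.6 104.4] 0.82 [0.5296 0.3282 0.097 ]
mat_top [237.7 288.3] 0.85 [0.4657 0.0338 0.003 ]
cup_grip [245.8 299. ] 0.76 [0.4818 0.0637 0.081 ]
cup_spout [231.2 323.3] 0.98 [ 0.454  -0.0253  0.013 ]
cup_inside [237.5 294.2] 0.92 [0.4654 0.0243 0.005 ]
blue_vial_c [384.1 171.9] 0.68 [0.6809 0.2333 0.03  ]
pliers_c [279.7 101.6] 0.48 [0.533  0.3322 0.008 ]
carton_c [362.2  94.7] 0.84 [0.6463 0.3404 0.017 ]
```

View pics/c.png

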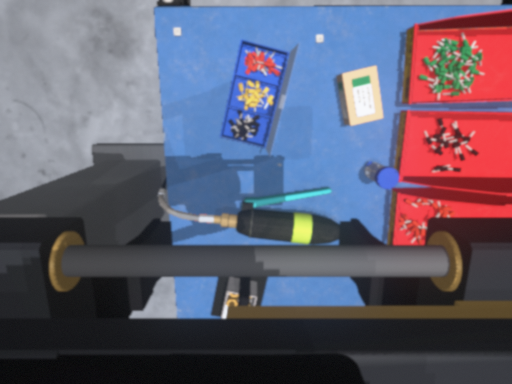

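The blue box has corners at about (243,41), (287,52), (266,146) and (222,136), its lid stands open on the right at (283,100), and the trolley rim runs along row 6. Now I'll work out the geometry.

```bash
cat > g.py <<'E'
from h import *
np.set_printoptions(precision=4,suppress=True)
C=[onz("wrist",p,.035) for p in [(243,41),(287,52),(266,146),(222,136)]]
print(np.array(C)); c=np.mean(C,0);print("centre",c)
a=(C[0]+C[1]-C[2]-C[3])/2;b=(C[1]+C[2]-C[0]-C[3])/2
print("len",np.linalg.norm(a),np.degrees(np.arctan2(a[1],a[0])),np.linalg.norm(b),np.degrees(np.arctan2(b[1],b[0])))
print("rim",[onz("wrist",(x,7),.072) for x in (200,250,300)])
print("trolley front edge",onz("wrist",(160,100),0),onz("wrist",(170,280),0))
print("tool hi",[onz("wrist",p,.05) for p in [(240,208),(335,225),(250,200),(163,195)]])
r=imaging.cut_out("wrist","kit_box_mid")
print([ (x["box"],x["confidence"],x["pixels"].sum()) for x in r[:2]])
im=cv2.imread("pics/c.png");hsv=cv2.cvtColor(im,cv2.COLOR_BGR2HSV)
for p in [(180,110),(240,60),(246,45),(240,110)]: print(p,hsv[p[1],p[0]])
cv2.imwrite("pics/c2.png",cv2.resize(im[20:170,200:320],None,fx=4,fy=4,interpolation=cv2.INTER_CUBIC))
E
python3 g.py
```

```text
[[0.4834 0.408  0.035 ]
 [0.5399 0.3942 0.035 ]
 [0.5125 0.2733 0.035 ]
 [0.4522 0.2877 0.035 ]]
centre [0.497  0.3408 0.035 ]
len 0.124118891569595 76.33182158650659 0.06006894425815194 -13.54125750409444
rim [array([0.4358, 0.4385, 0.072 ]), array([0.4934, 0.4379, 0.072 ]), array([0.5509, 0.4373, 0.072 ])]
trolley front edge [0.3616 0.3367 0.    ] [0.3544 0.0495 0.    ]
tool hi [array([0.4753, 0.1887, 0.05  ]), array([0.6098, 0.1619, 0.05  ]), array([0.4895, 0.2002, 0.05  ]), array([0.369 , 0.2088, 0.05  ])]
[([258.8, 96.9, 75.5, 119.5], 0.93, np.int64(5656))]
(180, 110) [108 130 198]
(240, 60) [112 169 226]
(246, 45) [112 176 170]
(240, 110) [113 147 134]
```

View pics/c2.png

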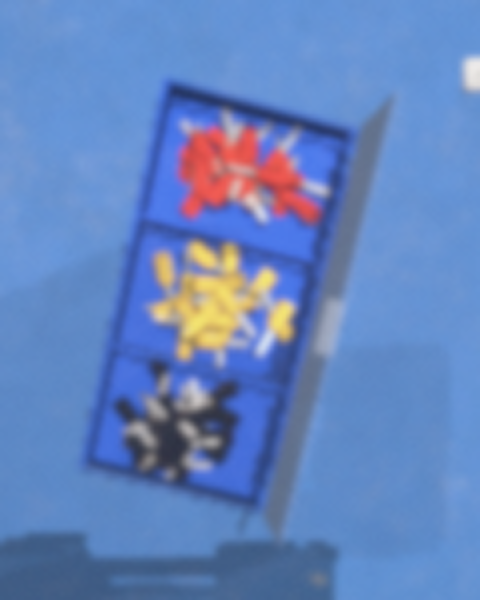

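The box's centre is about (0.496, 0.341) and its long axis is at about 76–77°, nearly parallel to the cup's x, so the cup needs almost no turning. I'll go back above the cup with the jaw yaw aligned and measure from closer.

```bash
python3 -m inch '[[87,[0,0,40],[4,0,0]],[87,[0,0,50],[4,0,0]],[87,[15,0,45],[4,0,0]],[87,[20,0,25],[1.5,0,0]],[87,[20,0,0],[0,0,0]],[87,[0,0,0],[0,0,0]]]'
python3 w.py d.png
python3 - <<'E'
from h import *
np.set_printoptions(precision=4,suppress=True)
im=cv2.imread("pics/side0.png")
u=np.array([np.cos(np.radians(76.5)),np.sin(np.radians(76.5)),0]);v=np.array([-u[1],u[0],0]);g=np.array([.481,.0715,.081])
k=[]
for z in (.051,.15):
  for a,b in((1,1),(1,-1),(-1,-1),(-1,1)):
    k.append(proj("side",g+a*.0375*u+b*.095*v+[0,0,z]))
k=np.round(k).astype(int)
for n in (0,4): cv2.polylines(im,[k[n:n+4].reshape(-1,1,2)],True,(0,0,255) if n==0 else (0,255,255),1)
cv2.imwrite("pics/s2.png",cv2.resize(im[90:290,170:430],None,fx=3,fy=3,interpolation=cv2.INTER_CUBIC))
E
```

```text
time: 4.68
position: [0.4802, 0.099, 0.2789]
tool_rot: [0.561, 0.432, -0.558, 0.434]
ft_force: [0.3, 0.5, -0.2]
grip_width: 0.0871
4.675 [0.4802 0.099  0.2789] [ 0.5606  0.4315 -0.5579  0.4339] [ 0.2898  0.4631 -0.2054]
[0.4973 0.1651 0.441 ] [-0.0574 -0.2427 -0.9684] 333.5756512136291
lid_hinge [266.6 219.6] 0.36 [0.4803 0.0197 0.031 ]
cup_grip [258.6 189.8] 0.88 [0.4822 0.0741 0.081 ]
cup_spout [258.6 243.9] 0.69 [ 0.4599 -0.0183  0.013 ]
cup_inside [256.6 209.6] 0.65 [0.4689 0.0282 0.005 ]
tape_c [258.  243.1] 0.62 [ 0.4585 -0.0182  0.01  ]
```

View pics/s2.png

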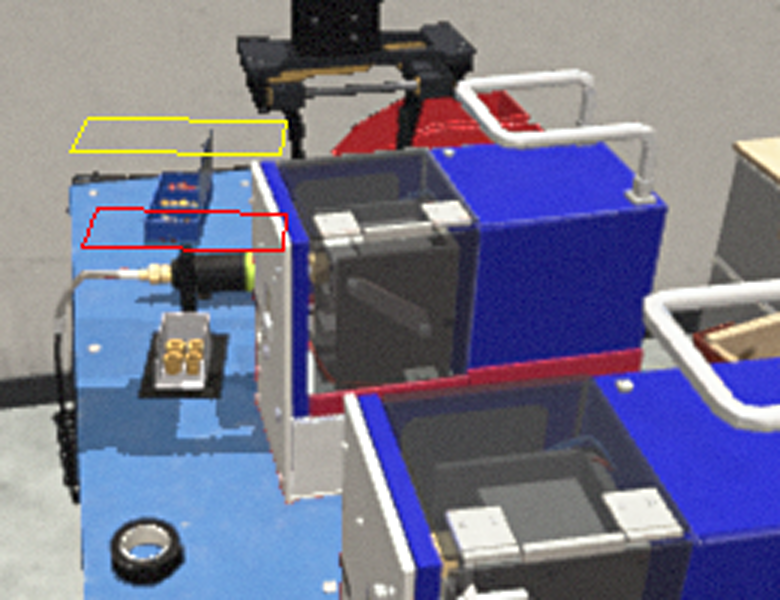

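View pics/d.png

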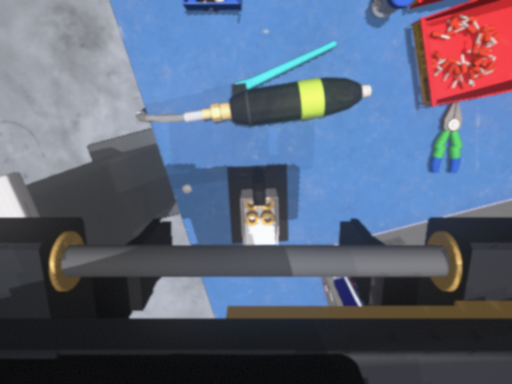

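The cup in the wrist view is upright at column ~259, so the jaw yaw matches. The side view shows the gripper body's outline (red) coming near the machine's white front panel, so I'll check that clearance in numbers.

Run:
```python
from h import *
np.set_printoptions(precision=4,suppress=True)
print("near bottom",onz("side",(266,256.7),0),"far bottom?",onz("side",(257,223),0))
print("near-ish top",onz("side",(272,228),.26),"far top",onz("side",(255,144),.26))
print("far-top at smaller z",onz("side",(255,144),.2))
p=imaging.camera_params("wrist")
for px in [(375,233),(512,197),(440,215)]: print(px,onz("wrist",px,0),onz("wrist",px,.26))
```

```text
near bottom [ 0.536  -0.1805  0.    ] far bottom? [ 0.5353 -0.0379  0.    ]
near-ish top [ 0.5101 -0.3905  0.26  ] far top [ 0.5315 -0.0592  0.26  ]
far-top at smaller z [0.5492 0.0641 0.2   ]
(375, 233) [ 0.6222 -0.0496  0.    ] [0.549 0.077 0.26 ]
(512, 197) [ 0.8153 -0.0451  0.    ] [0.6286 0.0789 0.26  ]
(440, 215) [ 0.7151 -0.0461  0.    ] [0.5873 0.0785 0.26  ]
```

The machine's near faces are at x≈0.533 and y≈−0.05, and the gripper body stays at y>0.01, so it's clear. Descending to the handle.

```bash
python3 -m inch '[[87,[20,7,12],[0,0,0]],[70,[40,0,12],[0,0,0]],[60,[40,0,0],[0,0,0]],[60,[40,0,0],[0,0,0]],[60,[30,0,0],[0,0,0]],[60,[20,0,0],[0,0,0]],[60,[10,0,0],[0,0,0]],[60,[0,0,0],[0,0,0]]]' 30
python3 - <<'E'
from h import *
np.set_printoptions(precision=4,suppress=True)
o=get_obs();Rm=R.from_quat(o["tool_rot"]).as_matrix();print(Rm, o["position"])
d=np.array([.4815,.074,.062])-o["position"];print("tool delta mm",Rm.T@d*1000)
E
```

```text
time: 6.28
position: [0.4891, 0.0737, 0.0764]
tool_rot: [0.564, 0.429, -0.554, 0.437]
ft_force: [-0.3, -0.3, 0.6]
grip_width: 0.0603
[[ 0.0175  0.9683 -0.2492]
 [-0.0009 -0.2493 -0.9684]
 [-0.9998  0.0171 -0.0035]] [0.4891 0.0737 0.0764]
tool delta mm [14.2928 -7.7172  1.6467]
```

```bash
python3 -m inch '[[60,[10,-5,1],[0,0,-1]],[50,[5,-3,0],[0,0,0]],[40,[0,0,0],[0,0,0]],[20,[0,0,0],[0,0,0]],[5,[0,0,0],[0,0,0]],[5,[0,0,0],[0,0,0]],[5,[0,0,0],[0,0,0]]]' 30
python3 - <<'E'
from h import *
np.set_printoptions(precision=4,suppress=True)
o=get_obs();Rm=R.from_quat(o["tool_rot"]).as_matrix();print(Rm[:,0], o["position"],o["ft_force"],o["grip_width"])
E
```

```text
time: 7.15
position: [0.4824, 0.0749, 0.0627]
tool_rot: [0.561, 0.433, -0.557, 0.433]
ft_force: [-0.3, 0.4, -2.7]
grip_width: 0.0139
[ 0.0043  0.0035 -1.    ] [0.4824 0.0749 0.0627] [-0.3207  0.4102 -2.6774] 0.013910995482739786
```

Gripped at 13.9 mm. Before lifting I'll note the placing pose: TCP (0.4824, 0.0749, 0.0627), tool vertical. Now a gentle lift.

```bash
cp h.py h2.py
cat > st.py <<'E'
from h import *
import sys
np.set_printoptions(precision=4,suppress=True)
F=[];M=[]
for i in range(int(sys.argv[1]) if len(sys.argv)>1 else 6):
    imaging.camera("wrist");o=get_obs();F.append(o["ft_force"]);M.append(o["moment"])
Rm=R.from_quat(o["tool_rot"]).as_matrix();p=o["position"]
sp=p+Rm@[.0497,0,.096]
print("t %.2f"%o["time"],"p",p,"w",o["grip_width"],"tilt %.1f"%np.degrees(np.arctan2(-Rm[2,2],-Rm[2,0])),"yaw z",np.degrees(np.arctan2(-Rm[1,2],-Rm[0,2])),"roll %.1f"%np.degrees(np.arcsin(Rm[2,1])))
print("F",np.mean(F,0),np.std(F,0),"M",np.mean(M,0),np.std(M,0),"spout",sp)
if len(sys.argv)>4:
    t=np.array([float(a) for a in sys.argv[2:5]]);print("spout->target tool mm",Rm.T@(t-sp)*1000)
E
python3 -m inch '[[5,[-5,0,0],[0,0,0]],[5,[-15,0,0],[0,0,0]],[5,[-25,0,0],[0,0,0]],[5,[-25,0,0],[0,0,0]],[5,[-20,0,0],[0,0,0]],[5,[-12,0,0],[0,0,0]],[5,[0,0,0],[0,0,0]]]'; python3 st.py 6 .498 .350 .11
```

```text
time: 8.02
position: [0.4806, 0.0745, 0.1676]
tool_rot: [0.56, 0.434, -0.558, 0.432]
ft_force: [0.2, -0.5, -2.0]
grip_width: 0.0136
t 8.32 p [0.4796 0.0745 0.1661] w 0.013566688329460456 tilt 0.2 yaw z 75.55043279613479 roll -0.2
F [-0.2577 -0.0641 -2.3353] [0.5883 0.5482 0.4953] M [ 0.0331 -0.0057  0.0021] [0.0252 0.0321 0.0368] spout [ 0.4556 -0.0182  0.116 ]
spout->target tool mm [   7.4566  -50.7659 -367.1601]
```

The weight reads about right, but the force noise (std 0.5 N) is too large to count nuts, so I'll count them by camera. Carrying the cup to the box, ramping the speed gently.

```bash
python3 -m inch '[[5,[0,-2,-10],[0,0,0]],[5,[0,-4,-25],[0,0,0]],[5,[0,-6,-40],[0,0,0]],[5,[0,-7,-50],[0,0,0]],[5,[0,-8,-55],[0,0,0]],[5,[0,-8,-55],[0,0,0]],[5,[0,-7,-50],[0,0,0]],[5,[0,-5,-40],[0,0,0]],[5,[0,-3,-25],[0,0,0]],[5,[0,-1,-12],[0,0,0]],[5,[0,0,0],[0,0,0]]]'; python3 st.py 4 .498 .350 .06
python3 - <<'E'
from h import *
for c in("side","scene"): save(c,c+"1.png")
print(proj("side",[.497,.342,.03]),proj("scene",[.497,.342,.03]),proj("wrist",[.497,.342,.03]))
for n in ["cup_spout","cup_inside","kit_box_mid","lid_hinge"]:
    t=[(c,imaging.tip_of(c,n)) for c in("side","scene")]
    t=[(c,r[0]["pixel"]) for c,r in t if r]; print(n,t,tri(t) if len(t)==2 else "")
a=cv2.resize(cv2.imread("pics/side1.png")[70:270,170:310],None,fx=2.8,fy=2.8,interpolation=cv2.INTER_CUBIC)
b=cv2.resize(cv2.imread("pics/scene1.png")[180:320,140:280],None,fx=2.85,fy=4,interpolation=cv2.INTER_CUBIC)
cv2.imwrite("pics/e.png",np.hstack([a[:560],b[:560]]))
E
```

```text
time: 9.7
position: [0.5183, 0.4548, 0.1609]
tool_rot: [-0.557, -0.436, 0.561, -0.43]
ft_force: [0.6, 0.1, -3.3]
grip_width: 0.014
t 9.90 p [0.5188 0.453  0.1615] w 0.013678528493883072 tilt 0.0 yaw z 75.4144766933293 roll -0.6
F [-0.0767 -0.0522 -2.3864] [0.3263 0.4956 0.3232] M [ 0.0494 -0.0048 -0.0014] [0.0184 0.0161 0.0084] spout [0.4941 0.3602 0.1118]
spout->target tool mm [51.7761  6.8494  8.8965]
[230.22457816 154.74733288] [203.73929402 260.42566989] [262.19001702 293.155614  ]
cup_spout [('side', [225.5, 132.3]), ('scene', [198.0, 244.3])] (array([0.4878378 , 0.36585111, 0.110031  ]), [np.float64(1.4), np.float64(1.4)])
cup_inside [('side', [226.1, 129.1]), ('scene', [183.4, 250.4])] (array([0.49786681, 0.40860769, 0.10740562]), [np.float64(7.2), np.float64(7.2)])
kit_box_mid [('side', [225.4, 160.9]), ('scene', [207.7, 267.6])] (array([0.48036179, 0.34201236, 0.0083158 ]), [np.float64(2.9), np.float64(2.9)])
lid_hinge [('side', [237.5, 154.1]), ('scene', [196.0, 256.5])] (array([0.52507307, 0.34298265, 0.03058365]), [np.float64(1.6), np.float64(1.6)])
```

View pics/e.png

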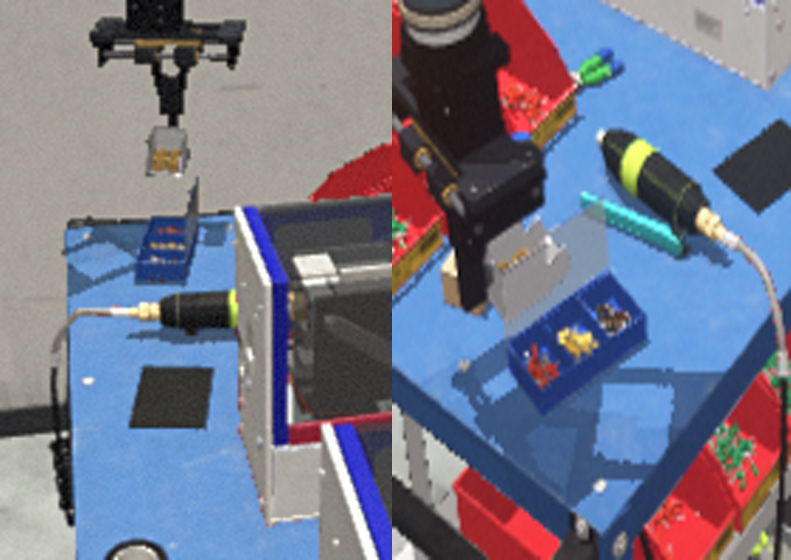

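The side view (left half of the picture) shows the cup with its nuts lined up above the open box, and the mat is clear. Now I'll tilt to about 21° while still high, holding the spout point fixed, then lower.

```bash
python3 -m inch '[[5,[-6,1,4],[0,4,0]],[5,[-11,2,7],[0,7,0]],[5,[-11,2,7],[0,7,0]],[5,[-5,0,3],[0,3,0]],[5,[0,0,0],[0,0,0]],[5,[10,0,6],[0,0,0]],[5,[18,0,9],[0,0,0]],[5,[15,0,7],[0,0,0]],[5,[8,0,3],[0,0,0]],[5,[0,0,0],[0,0,0]]]'; python3 st.py 4 .4975 .351 .046
```

```text
time: 11.65
position: [0.5158, 0.4261, 0.1311]
tool_rot: [0.651, 0.51, -0.446, 0.343]
ft_force: [-0.5, -0.1, -2.3]
grip_width: 0.0138
t 11.85 p [0.5168 0.4262 0.1331] w 0.014041823138169374 tilt 21.6 yaw z 75.6902701753304 roll -0.3
F [ 0.1509  0.1477 -2.2954] [0.8112 0.2392 0.1836] M [-0.3295  0.0773 -0.0106] [0.003  0.007  0.0203] spout [0.499  0.3575 0.0516]
spout->target tool mm [2.7217 0.1447 8.247 ]
```

```bash
cat > ck.py <<'E'
from h import *
import sys
np.set_printoptions(precision=3,suppress=True)
F=[];M=[];tag=sys.argv[1]
S={}
for i in range(3):
    for c in("side","scene"):
        S.setdefault(c,[]).append(imaging.camera(c)[:,:,::-1].astype(float));o=get_obs();F.append(o["ft_force"]);M.append(o["moment"])
Rm=R.from_quat(o["tool_rot"]).as_matrix();p=o["position"];sp=p+Rm@[.0497,0,.096]
print("t %.2f"%o["time"],"tilt %.1f"%np.degrees(np.arctan2(-Rm[2,2],-Rm[2,0])),"roll %.1f"%np.degrees(np.arcsin(Rm[2,1])),"spout",sp,"F",np.mean(F,0),"M",np.mean(M,0),"Mtool",Rm.T@np.mean(M,0))
print("to tgt tool mm",Rm.T@(np.array([.4975,.351,.046])-sp)*1000)
for c in S:
    m=np.mean(S[c],0);cv2.imwrite("pics/%s_%s.png"%(c,tag),m)
    b=proj(c,[.497,.342,.02]);x,y=np.round(b).astype(int)
    if len(sys.argv)>2:
        r=cv2.imread("pics/%s_%s.png"%(c,sys.argv[2])).astype(float);d=np.abs(m-r).max(2)[y-22:y+23,x-28:x+29]
        print(c,"box diff px>25:",(d>25).sum(),"max",d.max())
    r=imaging.tip_of(c,"nut_1_c");print(c,"box",b,[(np.round(q["pixel"]).astype(int).tolist(),round(q["confidence"],2)) for q in r])
E
python3 -m inch '[[5,[-3,0,6],[0,3,0]],[5,[-1,0,8],[0,3,0]],[5,[0,0,0],[0,0,0]],[5,[0,0,0],[0,0,0]]]'; python3 ck.py t28
```

```text
time: 12.35
position: [0.516, 0.4134, 0.135]
tool_rot: [0.676, 0.526, -0.406, 0.317]
ft_force: [0.2, 0.7, -1.9]
grip_width: 0.0137
t 12.65 tilt 27.9 roll 0.1 spout [0.5   0.354 0.045] F [ 0.137 -0.159 -1.838] M [-0.424  0.139 -0.01 ] Mtool [ 0.023 -0.445 -0.023]
to tgt tool mm [-2.046 -1.953  2.714]
side box [230.375 157.184] [([228, 152], 0.28)]
scene box [203.994 263.   ] [][ WARN:0@17.382] global loadsave.cpp:1063 imwrite_ Unsupported depth image for selected encoder is fallbacked to CV_8U.
```

```bash
python3 -m inch '[[5,[-5,-2,4],[0,2,0]],[5,[-3,0,2],[0,2,0]],[5,[0,0,0],[0,0,0]],[5,[0,0,0],[0,0,0]]]'; python3 ck.py t32 t28 2>/dev/null
python3 - <<'E'
from h import *
a=cv2.imread("pics/side_t28.png")[100:180,190:270];b=cv2.imread("pics/side_t32.png")[100:180,190:270]
cv2.imwrite("pics/f.png",np.hstack([cv2.resize(i,(400,400),interpolation=cv2.INTER_CUBIC) for i in(a,b)]))
E
```

```text
time: 13.25
position: [0.5112, 0.4055, 0.1386]
tool_rot: [0.69, 0.537, -0.382, 0.299]
ft_force: [0.3, -0.7, -2.4]
grip_width: 0.0141
t 13.55 tilt 32.0 roll 0.1 spout [0.498 0.352 0.046] F [ 0.254 -0.074 -2.126] M [-0.482  0.148 -0.002] Mtool [ 0.015 -0.504 -0.022]
to tgt tool mm [-1.049  0.068  0.788]
side box diff px>25: 259 max 150.0
side box [230.375 157.184] []
scene box diff px>25: 340 max 204.0
scene box [203.994 263.   ] []
```

View pics/f.png

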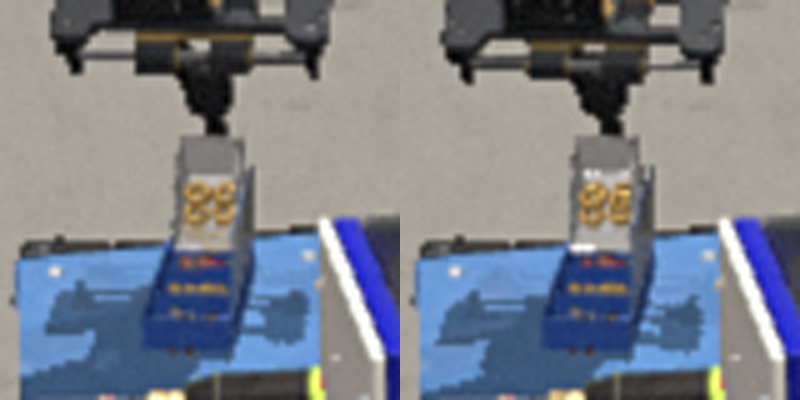

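The side view is useful. At 28° the four upper nuts sit in a 2×2 in the cup at crop (210,203). At 32° they have just shifted, and the box shows no nuts. I'll go on in small steps and track the brass pixels numerically.

```bash
cat > as.py <<'E'
from h import *
import sys
L=[]
for t in sys.argv[1:]:
    im=cv2.imread("pics/side_%s.png"%t)[132:174,218:244];h=cv2.cvtColor(im,cv2.COLOR_BGR2HSV).astype(int)
    m=(h[...,0]>=8)&(h[...,0]<=30)&(h[...,1]>70)&(h[...,2]>70);r=(((h[...,0]<8)|(h[...,0]>165))&(h[...,1]>90))
    bl=(h[...,0]>95)&(h[...,0]<130)&(h[...,1]>90)
    L.append(["".join("#" if m[i,j] else "r" if r[i,j] else "." if bl[i,j] else "-" for j in range(m.shape[1])) for i in range(m.shape[0])])
    print(t,"brass cup",m[:17].sum(),"box",m[17:].sum())
for i,row in enumerate(zip(*L)): print(132+i,"  ".join(row))
E
python3 -m inch '[[5,[-5,0,3],[0,3,0]],[5,[0,0,0],[0,0,0]],[5,[0,0,0],[0,0,0]]]'; python3 ck.py t35 t32 2>/dev/null|head -3; python3 as.py t28 t32 t35
```

```text
time: 14.02
position: [0.5101, 0.4009, 0.1415]
tool_rot: [0.7, 0.545, -0.363, 0.285]
ft_force: [-0.5, 0.4, -2.0]
grip_width: 0.0136
t 14.32 tilt 35.1 roll 0.1 spout [0.498 0.352 0.046] F [-0.383 -0.27  -1.929] M [-0.538  0.159 -0.008] Mtool [ 0.019 -0.561 -0.015]
to tgt tool mm [-1.152 -0.048  1.053]
side box diff px>25: 215 max 127.0
t28 brass cup 78 box 11
t32 brass cup 77 box 9
t35 brass cup 73 box 13
132 --------------------------  --------------------------  --------------------------
133 --------------------------  --------------------------  --------------------------
134 --------------------------  --------------------------  --------------------------
135 --------------------------  --------------------------  --------------------------
136 -----------##----#--------  -----------#----##--------  -----------#---###--------
137 ---------#####-####-------  ---------####--###--------  ---------####-####--------
138 ---------##########-------  --------##########--------  ---------#--####----------
139 ---------##########-------  --------##########--------  --------######-###-----
[... 2261 characters left out ...]
....
166 ..........................  ..........................  ..........................
167 ..........................  ..........................  ..........................
168 ..........................  ..........................  ..........................
169 ..........................  ..........................  ..........................
170 ......-..--...............  ......-..--...............  ......-..--...............
171 ..........................  ..........................  ..........................
172 ..........................  ..........................  ..........................
173 ..........................  ..........................  ..........................
```

```bash
python3 -m inch '[[5,[-4,0,2.5],[0,2,0]],[5,[0,0,0],[0,0,0]],[5,[0,0,0],[0,0,0]]]'|grep pos; python3 ck.py t37 t35 2>/dev/null|head -3; python3 as.py t35 t37|head -30
```

```text
position: [0.509, 0.397, 0.1435]
t 15.10 tilt 37.1 roll 0.2 spout [0.498 0.352 0.046] F [-0.023 -0.007 -2.155] M [-0.535  0.157  0.018] Mtool [-0.002 -0.557 -0.03 ]
to tgt tool mm [-0.573 -0.08   0.688]
side box diff px>25: 150 max 113.0
t35 brass cup 73 box 13
t37 brass cup 68 box 9
132 --------------------------  --------------------------
133 --------------------------  --------------------------
134 --------------------------  --------------------------
135 --------------------------  --------------------------
136 -----------#---###--------  -----------#---###--------
137 ---------####-####--------  ---------####-##----------
138 ---------#--####----------  ---------#--#-##----------
139 --------######-###--------  --------##-##--###--------
140 --------#####-####--------  ---------#########--------
141 --------##########--------  --------####-#####--------
142 -------########-##--------  -------########-##--------
143 -------#####--####--------  -------######-####--------
144 --------####--###---------  -------#####---##---------
145 ---------##---------------  ---------##---------------
146 --------------------------  --------------------------
147 -----------------------...  -----------------------...
148 ----------------------....  -----------------------...
149 ......----------------....  ......----------------....
150 ......----------------....  ......----------------....
151 ........--.--#--------....  .........-.--r-...----....
152 ........-r--r##rr-----....  ........-r--rrrr------....
153 .............-----.---....  .........-.........---....
154 ...................--.....  ...................--.....
155 ...................--.....  ...................--.....
156 ......-......----..-......  ......-......----..-......
157 .....-#####-#####-.-......  .....-##-##-#####-.-......
158 ......--------------......  ......--------------......
159 ..........................  ..........................
```

```bash
python3 -m inch '[[5,[-4,0,2.5],[0,2,0]],[5,[0,0,0],[0,0,0]],[5,[0,0,0],[0,0,0]]]'|grep pos; python3 ck.py t39 t37 2>/dev/null|head -3; python3 as.py t37 t39|head -30
```

```text
position: [0.5079, 0.393, 0.1454]
t 15.88 tilt 39.2 roll 0.2 spout [0.498 0.351 0.046] F [ 0.108  0.086 -1.87 ] M [-0.559  0.155 -0.004] Mtool [ 0.011 -0.58  -0.011]
to tgt tool mm [-0.013 -0.137  0.36 ]
side box diff px>25: 180 max 109.0
t37 brass cup 68 box 9
t39 brass cup 67 box 12
132 --------------------------  --------------------------
133 --------------------------  --------------------------
134 --------------------------  --------------------------
135 --------------------------  ----------------##--------
136 -----------#---###--------  --------------####--------
137 ---------####-##----------  ---------###--##----------
138 ---------#--#-##----------  ---------#--#-##-#--------
139 --------##-##--###--------  --------##-##-####--------
140 ---------#########--------  ---------#########--------
141 --------####-#####--------  ---------######-##--------
142 -------########-##--------  --------#######-##--------
143 -------######-####--------  --------#--##-####--------
144 -------#####---##---------  --------####---##---------
145 ---------##---------------  --------####--------------
146 --------------------------  --------------------------
147 -----------------------...  -----------------------...
148 -----------------------...  ----------------------....
149 ......----------------....  ......----------------....
150 ......----------------....  ......----------------....
151 .........-.--r-...----....  ........--.--r-...----....
152 ........-r--rrrr------....  ........-r--rrrr------....
153 .........-.........---....  ...................---....
154 ...................--.....  ...................--.....
155 ...................--.....  ...................--.....
156 ......-......----..-......  ......-#--...----..-......
157 .....-##-##-#####-.-......  .....-#####-#####-.-......
158 ......--------------......  .....----------#----......
159 ..........................  ..........................
```

```bash
python3 -m inch '[[5,[-3,0,2],[0,1.5,0]],[5,[0,0,0],[0,0,0]],[5,[0,0,0],[0,0,0]]]'|grep pos; python3 ck.py t41 t39 2>/dev/null|head -3; python3 as.py t39 t41|head -30
```

```text
position: [0.5071, 0.3899, 0.1466]
t 16.65 tilt 40.7 roll 0.2 spout [0.498 0.351 0.046] F [-0.18   0.129 -2.06 ] M [-0.581  0.152 -0.015] Mtool [ 0.014 -0.601  0.003]
to tgt tool mm [ 0.442 -0.147  0.013]
side box diff px>25: 158 max 104.66666666666667
t39 brass cup 67 box 12
t41 brass cup 70 box 11
132 --------------------------  --------------------------
133 --------------------------  --------------------------
134 --------------------------  --------------------------
135 ----------------##--------  ---------------###--------
136 --------------####--------  --------------####--------
137 ---------###--##----------  --------------##----------
138 ---------#--#-##-#--------  ----------##--###---------
139 --------##-##-####--------  ---------###--###---------
140 ---------#########--------  --------##-#######--------
141 ---------######-##--------  --------##-####-##--------
142 --------#######-##--------  ---------######-##--------
143 --------#--##-####--------  --------####--###---------
144 --------####---##---------  --------####---#----------
145 --------####--------------  
[... 152 characters left out ...]
-------------------....  ----------------------....
149 ......----------------....  ......----------------....
150 ......----------------....  ......----------------....
151 ........--.--r-...----....  .........-.--r-...----....
152 ........-r--rrrr------....  ........-r--rrrr------....
153 ...................---....  .........-.........---....
154 ...................--.....  ...................-......
155 ...................--.....  ...................--.....
156 ......-#--...----..-......  ......-......----..-......
157 .....-#####-#####-.-......  ....-###-##-#####-........
158 .....----------#----......  ....-----------#----......
159 ..........................  ..........................
```

A nut on the left has slid onto the ramp. I'll go on with small steps.

```bash
python3 -m inch '[[5,[-2,0,1],[0,1.2,0]],[5,[0,0,0],[0,0,0]],[5,[0,0,0],[0,0,0]]]'|grep pos; python3 ck.py t42 t41 2>/dev/null|head -3; python3 as.py t41 t42|head -30
```

```text
position: [0.5066, 0.3881, 0.1476]
t 17.43 tilt 41.9 roll 0.3 spout [0.498 0.351 0.046] F [ 0.129 -0.012 -1.651] M [-0.587  0.172  0.012] Mtool [ 0.006 -0.611 -0.029]
to tgt tool mm [ 0.382 -0.174  0.298]
side box diff px>25: 80 max 75.66666666666666
t41 brass cup 70 box 11
t42 brass cup 66 box 12
132 --------------------------  --------------------------
133 --------------------------  --------------------------
134 --------------------------  --------------------------
135 ---------------###--------  ---------------###--------
136 --------------####--------  --------------###---------
137 --------------##----------  --------------#-----------
138 ----------##--###---------  ----------##--###---------
139 ---------###--###---------  ---------###--###---------
140 --------##-#######--------  --------##-#######--------
141 --------##-####-##--------  --------##-###---#--------
142 ---------######-##--------  ---------#########--------
143 --------####--###---------  --------####--###---------
144 --------####---#----------  --------####--------------
145 -------#####--------------  -------#####--------------
146 -------#####--------------  -------#####--------------
147 --------###------------...  --------###------------...
148 ----------------------....  -----------------------...
149 ......----------------....  ......----------------....
150 ......----------------....  ......----------------....
151 .........-.--r-...----....  .........-.--r-...----....
152 ........-r--rrrr------....  ........-r--rrrr------....
153 .........-.........---....  .........-.........---....
154 ...................-......  ...................-......
155 ...................--.....  ...................--.....
156 ......-......----..-......  ......-......----..-......
157 ....-###-##-#####-........  ....-###-##-#####-.-......
158 ....-----------#----......  ....----------##----......
159 ..........................  ..........................
```

```bash
python3 -m inch '[[5,[-2,0,1],[0,1.2,0]],[5,[0,0,0],[0,0,0]],[5,[0,0,0],[0,0,0]]]'|grep pos; python3 ck.py t43 t42 2>/dev/null|head -3; python3 as.py t42 t43|head -30
```

```text
position: [0.5061, 0.3863, 0.1486]
t 18.20 tilt 43.1 roll 0.3 spout [0.498 0.351 0.047] F [-0.09   0.2   -1.646] M [-0.6    0.185 -0.014] Mtool [ 0.032 -0.626 -0.018]
to tgt tool mm [ 0.328 -0.213  0.599]
side box diff px>25: 72 max 77.66666666666666
t42 brass cup 66 box 12
t43 brass cup 66 box 12
132 --------------------------  --------------------------
133 --------------------------  --------------------------
134 --------------------------  --------------------------
135 ---------------###--------  --------------####--------
136 --------------###---------  --------------##----------
137 --------------#-----------  --------------#-----------
138 ----------##--###---------  --------------###---------
139 ---------###--###---------  ---------###--###---------
140 --------##-#######--------  --------##-#######--------
141 --------##-###---#--------  --------##-####--#--------
142 ---------#########--------  --------##########--------
143 --------####--###---------  --------####--###---------
144 --------####--------------  --------####--------------
145 -------#####--------------  -------#####--------------
146 -------#####--------------  -------#####--------------
147 --------###------------...  --------###------------...
148 -----------------------...  ----------------------....
149 ......----------------....  ......----------------....
150 ......----------------....  ......----------------....
151 .........-.--r-...----....  ........--.--r-....---....
152 ........-r--rrrr------....  ........-r--rrrr------....
153 .........-.........---....  ...................---....
154 ...................-......  ...................--.....
155 ...................--.....  ...................--.....
156 ......-......----..-......  ......-......----..-......
157 ....-###-##-#####-.-......  ....-###-##-#####-.-......
158 ....----------##----......  ....----------##----......
159 ..........................  ..........................
```

Run:
```python
from h import *
a=cv2.imread("pics/side_t43.png")[120:180,205:265];b=cv2.imread("pics/scene_t43.png")[220:290,165:235]
c=cv2.imread("pics/scene_t28.png")[220:290,165:235];d=cv2.imread("pics/side_t28.png")[120:180,205:265]
f=lambda i:cv2.resize(i,(300,300),interpolation=cv2.INTER_CUBIC)
cv2.imwrite("pics/g.png",np.vstack([np.hstack([f(d),f(c)]),np.hstack([f(a),f(b)])]))
```

```text
(no output)
```

View pics/g.png

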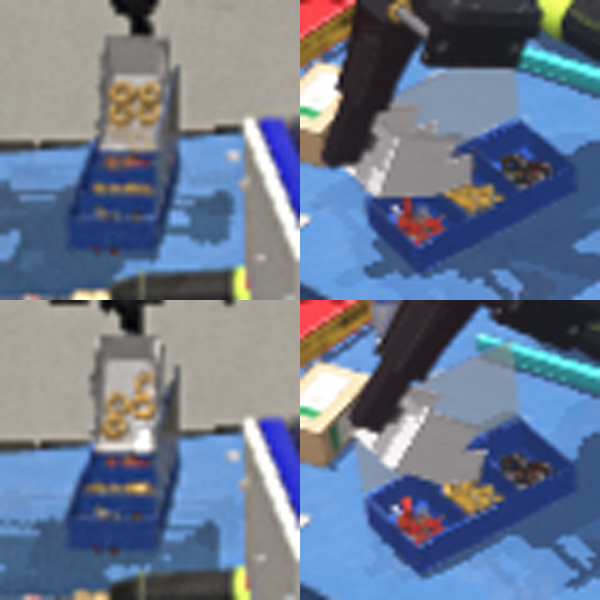

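At 43° the four upper nuts are still in the cup, and the front-left one is on the ramp at (115,430). The scene view shows the middle compartment unchanged, so nothing has dropped. I'll go on in small steps with a lighter check, because about 50 camera calls are left.

```bash
cat > lk.py <<'E'
from h import *
import sys
t=sys.argv[1]
for c in("side","scene"): cv2.imwrite("pics/%s_%s.png"%(c,t),imaging.camera(c)[:,:,::-1])
o=get_obs();Rm=R.from_quat(o["tool_rot"]).as_matrix();sp=o["position"]+Rm@[.0497,0,.096]
print("t %.2f tilt %.1f"%(o["time"],np.degrees(np.arctan2(-Rm[2,2],-Rm[2,0]))),"spout",sp.round(3),"px",proj("side",sp).round(),proj("scene",sp).round())
a=cv2.imread("pics/scene_%s.png"%t).astype(float);b=cv2.imread("pics/scene_t43.png").astype(float)
d=np.abs(a-b).max(2)[255:285,175:235];print("scene box diff",(d>40).sum())
h=cv2.cvtColor(cv2.imread("pics/scene_%s.png"%t),cv2.COLOR_BGR2HSV).astype(int)[245:285,178:230]
m=(h[...,0]>=8)&(h[...,0]<=30)&(h[...,1]>90)&(h[...,2]>70);print("scene brass",m.sum())
if len(sys.argv)>2:
    for i,r in enumerate(m): print(245+i,"".join("#" if q else "." for q in r))
E
python3 -m inch '[[5,[-2,0,1],[0,1.2,0]],[5,[0,0,0],[0,0,0]]]'|grep for; python3 lk.py t44; python3 as.py t43 t44|head -20
```

```text
ft_force: [0.4, -0.1, -2.3]
t 18.65 tilt 44.4 spout [0.498 0.352 0.047] px [230. 149.] [201. 258.]
scene box diff 51
scene brass 57
t43 brass cup 66 box 12
t44 brass cup 63 box 12
132 --------------------------  --------------------------
133 --------------------------  --------------------------
134 --------------------------  --------------------------
135 --------------####--------  --------------####--------
136 --------------##----------  --------------##----------
137 --------------#-----------  --------------#-----------
138 --------------###---------  --------------###---------
139 ---------###--###---------  ---------###--###---------
140 --------##-#######--------  --------##-######---------
141 --------##-####--#--------  --------##-###---#--------
142 --------##########--------  --------##########--------
143 --------####--###---------  --------####--###---------
144 --------####--------------  --------####--------------
145 -------#####--------------  -------###-#--------------
146 -------#####--------------  -------#####--------------
147 --------###------------...  --------###------------...
148 ----------------------....  -----------------------...
149 ......----------------....  ......----------------....
```

```bash
python3 -m inch '[[5,[-2,0,1],[0,1,0]],[5,[0,0,0],[0,0,0]]]'|grep for; python3 lk.py t45; python3 as.py t44 t45|head -20
```

```text
ft_force: [-0.5, -0.2, -1.4]
t 19.00 tilt 45.4 spout [0.498 0.352 0.047] px [230. 149.] [201. 257.]
scene box diff 98
scene brass 57
t44 brass cup 63 box 12
t45 brass cup 63 box 14
132 --------------------------  --------------------------
133 --------------------------  --------------------------
134 --------------------------  ---------------##---------
135 --------------####--------  --------------###---------
136 --------------##----------  --------------##----------
137 --------------#-----------  --------------##----------
138 --------------###---------  --------------###---------
139 ---------###--###---------  ---------###--###---------
140 --------##-######---------  --------##-####-#---------
141 --------##-###---#--------  --------#--###--##--------
142 --------##########--------  --------##########--------
143 --------####--###---------  --------####--###---------
144 --------####--------------  --------####--------------
145 -------###-#--------------  --------##-#--------------
146 -------#####--------------  -------#####--------------
147 --------###------------...  --------###------------...
148 -----------------------...  ----------------------....
149 ......----------------....  ......----------------....
```

```bash
python3 -m inch '[[5,[-2,0,1],[0,0.8,0]],[5,[0,0,0],[0,0,0]]]'|grep for; python3 lk.py t46; python3 as.py t45 t46|head -20
```

```text
ft_force: [0.1, -0.4, -1.7]
t 19.35 tilt 46.3 spout [0.498 0.351 0.048] px [230. 149.] [201. 257.]
scene box diff 123
scene brass 60
t45 brass cup 63 box 14
t46 brass cup 57 box 13
132 --------------------------  --------------------------
133 --------------------------  --------------------------
134 ---------------##---------  ---------------###--------
135 --------------###---------  --------------###---------
136 --------------##----------  --------------#-----------
137 --------------##----------  --------------##----------
138 --------------###---------  --------------###---------
139 ---------###--###---------  ---------###--###---.-----
140 --------##-####-#---------  --------##-####--#--------
141 --------#--###--##--------  --------#--###--##--------
142 --------##########--------  --------####--###---------
143 --------####--###---------  --------####---##---------
144 --------####--------------  --------####--------------
145 --------##-#--------------  --------#--#--------------
146 -------#####--------------  --------####--------------
147 --------###------------...  --------###------------...
148 ----------------------....  ----------------------....
149 ......----------------....  ......----------------....
```

The wrist force hints that some nuts may have gone, but the side picture can't see the floor of the compartments. I'll tilt back, retreat and look into the box from above before tipping further.

```bash
python3 -m inch '[[5,[-7,0,-7],[0,-8,0]],[5,[-16,0,-12],[0,-9,0]],[5,[-22,0,-1],[0,-9,0]],[5,[-29,0,21],[0,-9,0]],[5,[-18,0,37],[0,-6,0]],[5,[-3,0,45],[0,-5,0]],[5,[0,0,30],[0,0,0]],[5,[0,0,10],[0,0,0]],[5,[0,0,0],[0,0,0]]]'
python3 - <<'E'
from h import *
np.set_printoptions(precision=3,suppress=True)
im=save("wrist","h0.png")
x,y=proj("wrist",[.497,.342,.02]).round().astype(int);print(x,y)
for c in("wrist",):
  r=imaging.tip_of(c,"nut_1_c");print([(np.round(q["pixel"]).tolist(),round(q["confidence"],2)) for q in r])
cv2.imwrite("pics/side_back.png",imaging.camera("side")[:,:,::-1])
s=cv2.imread("pics/side_back.png");sp=proj("side",get_obs()["position"]).round().astype(int);print(sp)
a=im[max(0,y-75):y+75,max(0,x-60):x+60];b=s[sp[1]-10:sp[1]+50,sp[0]-24:sp[0]+24]
f=lambda i:cv2.resize(i,(400,500),interpolation=cv2.INTER_CUBIC)
cv2.imwrite("pics/h.png",np.hstack([f(a),f(b)]))
E
```

```text
time: 20.48
position: [0.4588, 0.2194, 0.204]
tool_rot: [0.574, 0.465, -0.531, 0.414]
ft_force: [0.3, -0.1, -1.1]
grip_width: 0.0136
267 61
[]
[219 124]
```

View pics/h.png

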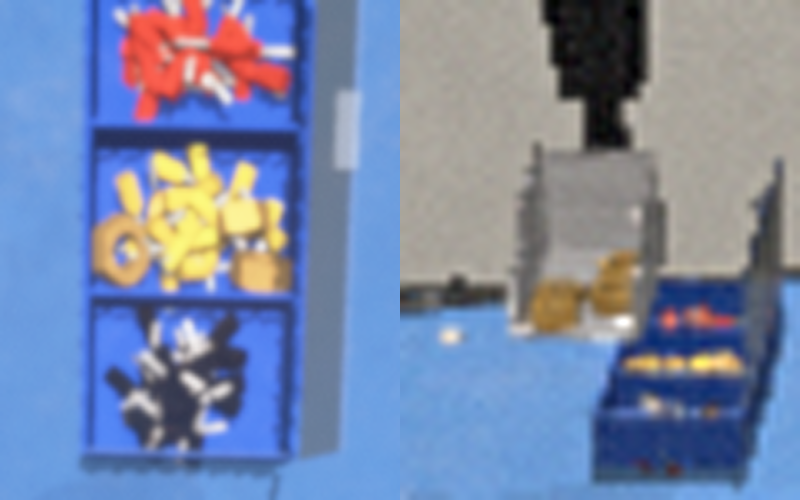

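The wrist crop (left half) shows brass nuts in the middle compartment: one lying at (120,248) and one on edge at (262,270), perhaps with another near (240,215). I'll separate brass from the yellow terminals by hue.

Run:
```python
from h import *
im=cv2.imread("pics/h0.png");h=cv2.cvtColor(im,cv2.COLOR_BGR2HSV).astype(int)
def ch(p):
    H,S,V=p
    if 95<H<135: return "."
    if 10<=H<=19 and S>90: return "N"
    if 20<=H<=32 and S>90: return "y" if V>190 else "n"
    if S<70: return "w" if V>140 else "k"
    return "?"
for y in range(36,84): print(y,"".join(ch(h[y,x]) for x in range(230,304)))
for q in [(243,64),(237,68),(284,74),(280,72),(262,55),(278,58),(262,64)]: print(q,h[q[1],q[0]])
N=((h[...,0]>=10)&(h[...,0]<=19)&(h[...,1]>90))
print("N black comp",N[84:126,228:300].sum(),"N red",N[0:34,230:304].sum())
```

```text
36 ..........................................................................
37 ..........................................................................
38 ..........................................................................
39 .................................k?nnnk...................................
40 .................................knyyynk..................................
41 ........................www......wyyyyyk..................................
42 .......................wyyyw.....wyyyyyw..................................
43 .......................?yyyy?w...wyyyyyw..................................
44 ......................w?yyyyyyyw.wyyyyyw.........www......................
45 .......................wyyyyyyyyww?yyyy?........wyyyw.....................
46 .......................wyyyyyyyy?w?yyyyyw.......?yyyyw....................
47 .............ww?w......w?yyyyyyy?wwyyyyyNw.....wyyyyyw....................
48 ............wNyyyw.....ww?yyyyyywww?yyyyyyw....wyyyyyw....................
49 ............wyyyyw........ww?yyywww?yyyyyyyw..wyyyyy?.....................
50 .....
[... 2134 characters left out ...]
...............w?NNNyyyyNNNNN?k..........
78 ..........................wwww....................www???????wwkk..........
79 ......................................................wwwww...............
80 ..........................................................................
81 ..........................................................................
82 ..........................................................................
83 ..........................................................................
(243, 64) [174  36 147]
(237, 68) [ 17 118 199]
(284, 74) [ 20 123 239]
(280, 72) [ 19 124 232]
(262, 55) [ 25 137 244]
(278, 58) [ 27 102 252]
(262, 64) [ 28 131 250]
N black comp 0 N red 0
```

```bash
for i in 1 2 3 4 5 6; do python3 -m inch '[[5,[0,0,0],[0,0,0]]]' | grep ft_; done
```

```text
ft_force: [0.1, -0.3, -2.5]
ft_force: [-0.5, -0.5, -2.1]
ft_force: [-0.9, -0.4, -1.5]
ft_force: [0.0, -0.8, -2.3]
ft_force: [-0.0, -0.6, -1.6]
ft_force: [0.1, 1.5, -2.0]
```

There are two nuts in the box and six still in the cup, so one to three more are needed. I'll work out the way back.

```bash
cat > ps.py <<'E'
from h import *
import sys
np.set_printoptions(precision=1,suppress=True)
o=get_obs();Rm=R.from_quat(o["tool_rot"]).as_matrix();p=o["position"];sp=p+Rm@[.0497,0,.096]
print("t %.2f"%o["time"],"p",(p*1000),"tilt %.1f yaw %.1f roll %.1f"%(np.degrees(np.arctan2(-Rm[2,2],-Rm[2,0])),np.degrees(np.arctan2(-Rm[1,2],-Rm[0,2])),np.degrees(np.arcsin(Rm[2,1]))),"spout",sp*1000,"Fz",o["ft_force"])
t=np.array([float(a) for a in sys.argv[1:4]])
print("spout->target tool mm",Rm.T@(t-sp)*1000,"tcp->target",Rm.T@(t-p)*1000)
E
python3 ps.py .4985 .354 .09
```

```text
t 21.38 p [459.6 221.7 203.9] tilt 5.4 yaw 77.2 roll -1.0 spout [438.7 133.3 145.4] Fz [ 0.1  1.5 -2. ]
spout->target tool mm [  76.5   10.7 -222.3] tcp->target [ 126.2   10.7 -126.3]
```

```bash
python3 -m inch '[[5,[2,1,-15],[0.5,0,0]],[5,[4,2,-35],[0.5,0,0]],[5,[6,2,-50],[0.5,0,0]],[5,[6,2,-50],[0,0,0]],[5,[5,2,-42],[0,0,0]],[5,[2,1,-22],[0,0,0]],[5,[0,0,-10],[0,3,0]],[5,[-10,0,6],[0,6,0]],[5,[-11,0,7],[0,7,0]],[5,[10,0,5],[0,0,0]],[5,[0,0,0],[0,0,0]]]'>/dev/null; python3 ps.py .498 .353 .047
```

```text
t 22.75 p [520.6 427.6 203. ] tilt 21.6 yaw 75.2 roll -1.2 spout [501.5 359.2 121.5] Fz [-0.1  0.8 -2.9]
spout->target tool mm [66.7 -0.3 33.8] tcp->target [116.4  -0.3 129.8]
```

```bash
python3 -m inch '[[5,[12,0,6],[0,0,1]],[5,[22,0,11],[0,0,0]],[5,[20,0,10],[0,0,0]],[5,[10,0,6],[0,0,0]],[5,[-4,0,2],[0,3,0]],[5,[-6.5,0,3.6],[0,4,0]],[5,[-6.5,0,3.6],[0,4,0]],[5,[-6.5,0,3.6],[0,4,0]],[5,[-6.5,0,3.6],[0,4,0]],[5,[0,0,0],[0,0,0]]]'>/dev/null; python3 ps.py .498 .353 .047; python3 lk.py u40;python3 as.py t46 u40|head -20
```

```text
t 24.00 p [517.5 401.2 148.5] tilt 41.2 yaw 76.3 roll 0.4 spout [508.6 362.7  47.9] Fz [-0.4  0.8 -2.7]
spout->target tool mm [-7.3 -7.9  9.5] tcp->target [ 42.4  -7.9 105.5]
t 24.10 tilt 41.2 spout [0.509 0.364 0.049] px [233. 147.] [195. 258.]
scene box diff 293
scene brass 82
t46 brass cup 57 box 13
u40 brass cup 63 box 11
132 --------------------------  --------------------------
133 --------------------------  --------------------------
134 ---------------###--------  --------------------------
135 --------------###---------  --------------------------
136 --------------#-----------  -----------------###------
137 --------------##----------  ----------------###-------
138 --------------###---------  ----------------##--------
139 ---------###--###---.-----  -----------###--####------
140 --------##-####--#--------  -----------####--###------
141 --------#--###--##--------  ----------##--######------
142 --------####--###---------  -----------#######-#------
143 --------####---##---------  -----------####-###-------
144 --------####--------------  -----------####-###-------
145 --------#--#--------------  ----------#####-----------
146 --------####--------------  -----------####-----------
147 --------###------------...  ------------##---------...
148 ----------------------....  -----....-------------....
149 ......----------------....  ..................----....
```

```bash
python3 -m inch '[[5,[-5,-5,6],[0,0,0]],[5,[-2.5,-3,4],[0,0,0]],[5,[-3,0,2],[0,2,0]],[5,[0,0,0],[0,0,0]],[5,[-2,0,1],[0,1.2,0]],[5,[0,0,0],[0,0,0]],[5,[0,0,0],[0,0,0]]]'|grep ft; python3 lk.py u44;python3 as.py t46 u44|head -20; python3 ps.py .498 .353 .047
```

```text
ft_force: [-0.1, 0.0, -1.8]
t 25.07 tilt 44.4 spout [0.498 0.355 0.049] px [230. 148.] [200. 258.]
scene box diff 38
scene brass 59
t46 brass cup 57 box 13
u44 brass cup 76 box 15
132 --------------------------  --------------------------
133 --------------------------  --------------------------
134 ---------------###--------  --------------------------
135 --------------###---------  --------------------------
136 --------------#-----------  --------------------------
137 --------------##----------  --------------------------
138 --------------###---------  --------------###---------
139 ---------###--###---.-----  --------------####--------
140 --------##-####--#--------  ----------#---#--#--------
141 --------#--###--##--------  --------##########--------
142 --------####--###---------  --------#####-####--------
143 --------####---##---------  --------##########--------
144 --------####--------------  --------##########--------
145 --------#--#--------------  --------##########--------
146 --------####--------------  --------#########---------
147 --------###------------...  --------####-----------...
148 ----------------------....  --------####-----------...
149 ......----------------....  ......----------------....
t 25.07 p [505.  388.7 151.6] tilt 44.4 yaw 77.1 roll 0.8 spout [498.5 355.5  48.9] Fz [ 0.3  0.8 -1.7]
spout->target tool mm [-0.4  0.1  3.1] tcp->target [49.3  0.1 99.1]
```

```bash
python3 -m inch '[[5,[-2,0,2],[0,1,0]],[5,[0,0,0],[0,0,0]],[5,[0,0,0],[0,0,0]]]'|grep ft; python3 lk.py u45;python3 as.py u44 u45|head -20
```

```text
ft_force: [0.7, -1.1, -1.9]
t 25.55 tilt 45.4 spout [0.499 0.355 0.049] px [230. 149.] [200. 258.]
scene box diff 67
scene brass 60
u44 brass cup 76 box 15
u45 brass cup 71 box 17
132 --------------------------  --------------------------
133 --------------------------  --------------------------
134 --------------------------  --------------------------
135 --------------------------  --------------------------
136 --------------------------  --------------------------
137 --------------------------  --------------------------
138 --------------###---------  ---------------#----------
139 --------------####--------  --------------###---------
140 ----------#---#--#--------  -------------##--#--------
141 --------##########--------  --------####-##-##--------
142 --------#####-####--------  --------#####-####--------
143 --------##########--------  --------#####-####--------
144 --------##########--------  --------#########---------
145 --------##########--------  --------##########--------
146 --------#########---------  --------#########---------
147 --------####-----------...  --------#####--#-------...
148 --------####-----------...  --------####-----------...
149 ......----------------....  ......---##-----------....
```

```bash
python3 -m inch '[[5,[-2,0,1],[0,1,0]],[5,[0,0,0],[0,0,0]],[5,[0,0,0],[0,0,0]]]'|grep ft; python3 lk.py u46;python3 as.py u45 u46|head -20
```

```text
ft_force: [0.0, 0.0, -1.9]
t 26.02 tilt 46.5 spout [0.499 0.355 0.049] px [230. 148.] [200. 258.]
scene box diff 102
scene brass 59
u45 brass cup 71 box 17
u46 brass cup 70 box 16
132 --------------------------  --------------------------
133 --------------------------  --------------------------
134 --------------------------  --------------------------
135 --------------------------  --------------------------
136 --------------------------  --------------------------
137 --------------------------  --------------------------
138 ---------------#----------  --------------------------
139 --------------###---------  --------------####--.-----
140 -------------##--#--------  -------------##--#--------
141 --------####-##-##--------  --------####-##-##--------
142 --------#####-####--------  --------#####-####--------
143 --------#####-####--------  --------##-#######--------
144 --------#########---------  --------##########--------
145 --------##########--------  --------##########--------
146 --------#########---------  --------#####-###---------
147 --------#####--#-------...  --------#--##-##-------...
148 --------####-----------...  --------####-----------...
149 ......---##-----------....  ......---##-----------....
```

```bash
python3 -m inch '[[5,[-2,0,2],[0,0.7,0]],[5,[0,0,0],[0,0,0]],[5,[0,0,0],[0,0,0]]]'|grep ft; python3 lk.py u47;python3 as.py u46 u47|head -20; python3 ps.py .498 .353 .047
```

```text
ft_force: [0.0, -0.5, -1.5]
t 26.50 tilt 47.2 spout [0.498 0.353 0.049] px [230. 149.] [200. 258.]
scene box diff 120
scene brass 60
u46 brass cup 70 box 16
u47 brass cup 66 box 20
132 --------------------------  --------------------------
133 --------------------------  --------------------------
134 --------------------------  --------------------------
135 --------------------------  --------------------------
136 --------------------------  --------------------------
137 --------------------------  --------------------------
138 --------------------------  --------------------------
139 --------------####--.-----  --------------###---------
140 -------------##--#--------  --------------###---------
141 --------####-##-##--------  -------------##--#--------
142 --------#####-####--------  --------####-#####--------
143 --------##-#######--------  --------#####-####--------
144 --------##########--------  --------#########---------
145 --------##########--------  --------#######-#---------
146 --------#####-###---------  --------#########---------
147 --------#--##-##-------...  --------#########------...
148 --------####-----------...  --------####-----------...
149 ......---##-----------....  ......--####----------....
t 26.50 p [503.3 381.5 152.7] tilt 47.2 yaw 77.4 roll 0.9 spout [498.2 353.2  48.5] Fz [ 0.1  0.4 -1.3]
spout->target tool mm [ 0.9 -0.1  1.3] tcp->target [50.6 -0.1 97.3]
```

```bash
python3 -m inch '[[5,[-1,0,1],[0,0.6,0]],[5,[0,0,0],[0,0,0]],[5,[0,0,0],[0,0,0]]]'|grep ft; python3 lk.py u48;python3 as.py u47 u48|head -22
```

```text
ft_force: [-0.0, 0.9, -0.7]
t 26.98 tilt 47.9 spout [0.498 0.353 0.048] px [230. 149.] [200. 258.]
scene box diff 143
scene brass 74
u47 brass cup 66 box 20
u48 brass cup 56 box 13
132 --------------------------  --------------------------
133 --------------------------  --------------------------
134 --------------------------  --------------------------
135 --------------------------  --------------------------
136 --------------------------  --------------------------
137 --------------------------  --------------------------
138 --------------------------  --------------------------
139 --------------###---------  --------------###---------
140 --------------###---------  -------------####---------
141 -------------##--#--------  -------------##--#--------
142 --------####-#####--------  --------####-#####--------
143 --------#####-####--------  --------####--###---------
144 --------#########---------  --------##########--------
145 --------#######-#---------  --------#########---------
146 --------#########---------  ---------##--####---------
147 --------#########------...  -------------####------...
148 --------####-----------...  ---------------#-------...
149 ......--####----------....  ......----------------....
150 ........-##-.......---....  .............-.....---....
151 ........--.--r-....---....  .........-.--r.....---....
```

The nut at the tip has gone, so the box should hold three. I'll tilt back now and check from above.

```bash
python3 -m inch '[[5,[-7,0,-7],[0,-9,0]],[5,[-16,0,-12],[0,-9,0]],[5,[-22,0,-1],[0,-9,0]],[5,[-29,0,21],[0,-9,0]],[5,[-18,0,37],[0,-7,0]],[5,[-3,0,45],[0,-4,0]],[5,[0,0,30],[0,0,0]],[5,[0,0,10],[0,0,0]],[5,[0,0,0],[0,0,0]]]'|grep -v grip
python3 - <<'E'
from h import *
im=save("wrist","i0.png");cv2.imwrite("pics/side_back2.png",imaging.camera("side")[:,:,::-1])
x,y=proj("wrist",[.497,.342,.02]).round().astype(int);print(x,y)
h=cv2.cvtColor(im,cv2.COLOR_BGR2HSV).astype(int)
def ch(p):
    H,S,V=p
    if 95<H<135: return "."
    if 10<=H<=19 and S>90: return "N"
    if 20<=H<=32 and S>90: return "y" if V>190 else "n"
    if S<70: return "w" if V>140 else "k"
    return "?"
N=((h[...,0]>=10)&(h[...,0]<=19)&(h[...,1]>90))
n,l,s,c=cv2.connectedComponentsWithStats(N.astype(np.uint8));print([(s[i,:5].tolist()) for i in range(1,n) if s[i,4]>8 and s[i,1]<215])
for r in range(max(0,y-32),y+32): print(r,"".join(ch(h[r,q]) for q in range(x-42,x+42)))
E
```

```text
time: 28.1
position: [0.4562, 0.2176, 0.1995]
tool_rot: [0.58, 0.472, -0.52, 0.412]
ft_force: [-0.2, 0.4, -2.1]
269 64
[[471, 0, 14, 27, 46], [472, 35, 21, 75, 585], [474, 53, 6, 15, 30], [281, 58, 9, 9, 22], [238, 60, 26, 20, 212], [275, 62, 3, 7, 12], [268, 71, 5, 7, 16], [279, 71, 17, 10, 104], [486, 152, 25, 88, 587]]
32 .......................???????......................................................
33 ......................????????......................................................
34 .......................??????.......................................................
35 ........................????........................................................
36 ....................................................................................
37 ....................................................................................
38 ....................................................................................
39 ....................................................................................
40 .....................................................................
[... 4155 characters left out ...]
....................................................................................
89 ....................................................................................
90 ....................................................................................
91 ...........................w........................................................
92 ...........................ww.......................................................
93 ...........................ww.......................................................
94 ...........................ww.......................................................
95 ....................................wwwwww...k......................................
```

```bash
python3 - <<'E'
from h import *
a=cv2.imread("pics/i0.png")[30:135,222:312];s=cv2.imread("pics/side_back2.png");q=proj("side",get_obs()["position"]).round().astype(int)
b=s[q[1]-10:q[1]+50,q[0]-24:q[0]+24]
cv2.imwrite("pics/j.png",np.hstack([cv2.resize(a,(450,525),interpolation=cv2.INTER_CUBIC),cv2.resize(b,(350,525),interpolation=cv2.INTER_CUBIC)]))
E
python3 ps.py .4824 .0749 .0637
```

```text
t 28.20 p [456.7 218.2 199.6] tilt 6.9 yaw 77.6 roll -0.7 spout [436.8 131.1 138.7] Fz [ 0.1  0.6 -2.5]
spout->target tool mm [68.4 57.4 53.7] tcp->target [118.1  57.4 149.7]
```

View pics/j.png

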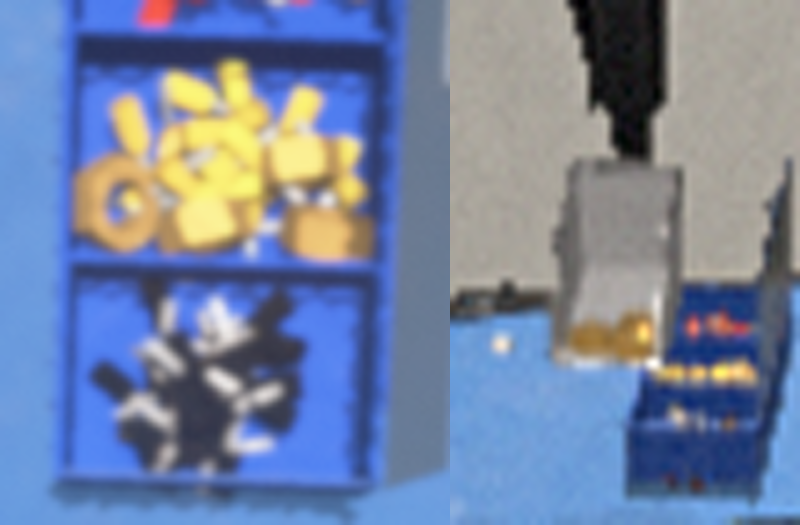

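The box holds the lying nut at (115,205) and nuts on edge at (205,220) and (325,230). A pale block at (300,160) might be a fourth, and either count is within 3–5. The rest sit in the cup. Now I'll return the cup to its mat.

```bash
python3 -m inch '[[5,[0,5,10],[0.6,-3,0]],[5,[0,10,22],[0.6,-3,0]],[5,[0,12,33],[0.4,-1,0.5]],[5,[0,12,35],[0,0,0]],[5,[0,9,25],[0,0,0]],[5,[0,5,14],[0,0,0]],[5,[0,2,7],[0,0,0]],[5,[0,0,0],[0,0,0]]]'>/dev/null; python3 ps.py .4824 .0749 .0637
```

```text
t 29.20 p [480.3  66.5 196.4] tilt -0.0 yaw 76.4 roll -0.1 spout [457.6 -26.8 146.7] Fz [-0.7 -0.8 -2.2]
spout->target tool mm [  83.     0.3 -104.7] tcp->target [132.7   0.3  -8.7]
```

```bash
python3 -m inch '[[5,[15,0,-3],[0,0,0]],[5,[30,0,-3],[0,0,0]],[5,[35,0,-2],[0,0,0]],[5,[25,0,-1],[0,0,0]],[5,[12,0,0],[0,0,0]],[5,[5,0,0],[0,0,0]],[5,[0,0,0],[0,0,0]]]'>/dev/null; python3 ps.py .4824 .0749 .0627
```

```text
t 30.07 p [485.1  80.9  72.9] tilt 0.2 yaw 76.7 roll 0.3 spout [463.3 -12.4  22.9] Fz [-0.4  0.2 -1.3]
spout->target tool mm [-39.5  -1.3 -89.5] tcp->target [10.2 -1.3  6.5]
```

```bash
python3 -m inch '[[5,[3,-1,4],[0.5,0,0]],[5,[3,0,2],[0,0,0]],[5,[2,0,0],[0,0,0]],[5,[1.5,0,0],[0,0,0]],[5,[0,0,0],[0,0,0]]]'|grep ft; python3 ps.py .4824 .0749 .0627
```

```text
ft_force: [0.2, 0.5, -1.8]
t 30.70 p [484.3  74.5  64.9] tilt 0.2 yaw 76.1 roll 0.5 spout [461.7 -18.5  14.8] Fz [ 0.2  0.5 -1.8]
spout->target tool mm [-47.5  -2.  -95.9] tcp->target [ 2.2 -2.   0.1]
```

```bash
python3 -m inch '[[5,[1.5,-2,0],[0,0,-0.5]],[5,[1,0,0],[0,0,0]],[5,[0.5,0,0],[0,0,0]],[5,[0,0,0],[0,0,0]]]'|grep ft; python3 ps.py .4824 .0749 .0627
```

```text
ft_force: [0.4, 0.1, -1.5]
t 31.20 p [482.4  75.2  62.7] tilt 0.2 yaw 76.1 roll 0.0 spout [459.4 -17.8  12.6] Fz [ 0.4  0.1 -1.5]
spout->target tool mm [-49.7   0.1 -95.7] tcp->target [0.  0.1 0.3]
```

```bash
python3 -m inch '[[5,[0.7,0,0],[0,0,0]],[5,[0,0,0],[0,0,0]]]'|grep ft;python3 -m inch '[[5,[0.6,0,0],[0,0,0]],[5,[0,0,0],[0,0,0]]]'|grep -v grip
```

```text
ft_force: [0.4, -0.5, -1.3]
time: 31.7
position: [0.4825, 0.0754, 0.0626]
tool_rot: [0.558, 0.437, -0.555, 0.435]
ft_force: [0.0, -0.4, -1.2]
```

```bash
python3 -m inch '[[5,[2,0,0],[0,0,0]],[5,[0,0,0],[0,0,0]]]'|grep -E 'ft|pos'
```

```text
position: [0.4828, 0.0758, 0.0628]
ft_force: [-0.0, 0.4, -1.5]
```

```bash
python3 -m inch '[[5,[3,0,0],[0,0,0]]]'|grep -E 'ft|pos'; python3 -m inch '[[5,[3,0,0],[0,0,0]]]'|grep -E 'ft|pos'
```

```text
position: [0.4833, 0.0765, 0.0618]
ft_force: [-4.0, 6.6, 34.6]
position: [0.4835, 0.0772, 0.0613]
ft_force: [-5.1, 3.6, 30.3]
```

The cup is firmly on its mat. I'll relax, open and rise straight up.

```bash
python3 -m inch '[[5,[-1,0,0],[0,0,0]],[20,[0,0,0],[0,0,0]],[30,[0,0,0],[0,0,0]],[45,[0,0,0],[0,0,0]],[50,[0,0,0],[0,0,0]],[50,[-15,0,0],[0,0,0]],[50,[-35,0,0],[0,0,0]],[50,[-45,0,0],[0,0,0]],[30,[-45,0,0],[0,0,0]],[10,[-20,0,0],[0,0,0]],[0,[0,0,-10],[0,0,0]]]'; python3 ps.py .494 .30 .20
```

```text
time: 33.58
position: [0.4854, 0.0857, 0.2304]
tool_rot: [0.561, 0.435, -0.554, 0.435]
ft_force: [-0.5, 0.2, -0.3]
grip_width: 0.0278
t 33.58 p [485.4  85.7 230.4] tilt 0.5 yaw 76.0 roll 0.4 spout [462.5  -7.1 180. ] Fz [-0.5  0.2 -0.3]
spout->target tool mm [ -17.9  -43.8 -305.7] tcp->target [  31.8  -43.8 -209.7]
```

```bash
python3 -m inch '[[0,[0,5,-25],[0,0,0]],[0,[0,5,-45],[0,0,0]],[0,[0,5,-50],[0,0,0]],[0,[0,5,-50],[0,0,0]],[0,[0,5,-35],[0,0,0]],[0,[0,2,-15],[0,0,0]],[0,[0,0,0],[0,0,0]]]' | grep -E 'grip|time'
python3 - <<'E'
from h import *
np.set_printoptions(precision=4,suppress=True)
save("wrist","k0.png")
for n,z in [("lid_hinge",.031),("lid_edge",.097)]:
    r=imaging.tip_of("wrist",n)
    if r: print(n,r[0]["pixel"],round(r[0]["confidence"],2),onz("wrist",r[0]["pixel"],z))
E
python3 ps.py .572 .322 .16
```

```text
time: 34.45
grip_width: 0.0004
lid_hinge [215.8, 145.1] 0.81 [0.5274 0.335  0.031 ]
lid_edge [213.7, 156.9] 0.82 [0.5328 0.3308 0.097 ]
t 34.60 p [562.1 299.6 226.2] tilt 0.1 yaw 75.8 roll -0.2 spout [538.4 206.7 176.3] Fz [ 0.7 -0.3 -0.3]
spout->target tool mm [  16.6    4.4 -120. ] tcp->target [ 66.3   4.4 -24. ]
```

```bash
python3 -m inch '[[0,[20,4,-14],[0,0,0]],[0,[40,0,-10],[0,0,0]],[0,[45,0,0],[0,0,0]],[0,[30,0,0],[0,0,0]],[0,[10,0,0],[0,0,0]],[0,[0,0,0],[0,0,0]]]' | grep -E 'ft|time'; python3 ps.py .5274 .335 .031
```

```text
time: 35.35
ft_force: [0.3, -0.7, 0.3]
t 35.35 p [573.7 315.   81.8] tilt 0.2 yaw 75.2 roll 0.0 spout [549.4 222.3  31.8] Fz [ 0.3 -0.7  0.3]
spout->target tool mm [   1.1  -50.  -103.4] tcp->target [ 50.8 -50.   -7.4]
```

```bash
python3 -m inch '[[0,[0,-20,-3],[0,0,0]],[0,[0,-15,-3],[0,0,0]],[0,[0,-15,0],[0,0,0]],[0,[1,-14,0],[0,0,0]],[0,[9,-12,0],[0,0,0]],[0,[12,-9,0],[0,0,0]]]' | grep -E 'ft|time'; python3 ps.py .5274 .335 .031
```

```text
time: 36.1
ft_force: [-0.1, 0.1, 1.5]
t 36.10 p [491.1 345.9  64.7] tilt 0.6 yaw 75.3 roll 0.6 spout [467.4 253.4  14. ] Fz [-0.1  0.1  1.5]
spout->target tool mm [-15.7  37.5 -94.3] tcp->target [34.  37.5  1.7]
```

```bash
python3 -m inch '[[0,[8,-2,0],[0,0,0]],[0,[8,-2,0],[0,0,0]],[0,[7,-1,0],[0,0,0]],[0,[0,0,0],[0,0,0]]]' | grep -E 'ft|time'; python3 ps.py .5274 .335 .031
```

```text
time: 36.6
ft_force: [-0.9, -0.3, 0.1]
t 36.60 p [484.3 346.9  37.3] tilt 0.4 yaw 75.3 roll 0.3 spout [460.3 254.3 -13.1] Fz [-0.9 -0.3  0.1]
spout->target tool mm [-43.1  44.7 -95.4] tcp->target [ 6.6 44.7  0.6]
```

```bash
python3 -m inch '[[0,[4,0,0],[0,0,0]]]' | grep -E 'ft|pos'; python3 -m inch '[[0,[3,0,0],[0,0,0]]]' | grep -E 'ft|pos'
```

```text
position: [0.4849, 0.3469, 0.0333]
ft_force: [-0.0, 0.4, 0.0]
position: [0.4849, 0.347, 0.0318]
ft_force: [-5.5, -1.7, 24.3]
```

Contact of 24 N at z = 0.0318 matches the shut lid's top at 0.032. I'll lift straight off, move clear and check.

```bash
python3 -m inch '[[0,[2,0,0],[0,0,0]],[0,[-5,0,0],[0,0,0]],[0,[-20,0,0],[0,0,0]],[0,[-40,0,0],[0,0,0]],[0,[-50,0,0],[0,0,0]],[0,[-50,0,25],[0,0,0]],[0,[-40,0,40],[0,0,0]],[0,[-30,0,40],[0,0,0]],[0,[0,0,30],[0,0,0]],[0,[0,0,15],[0,0,0]],[0,[0,0,0],[0,0,0]]]' | grep -E 'ft|pos|time'
python3 - <<'E'
from h import *
np.set_printoptions(precision=4,suppress=True)
w=save("wrist","z0.png");s=save("side","z1.png");c=save("scene","z2.png")
for cam,n,z in [("wrist","lid_edge",.031),("wrist","kit_box_mid",.005),("side","cup_inside",.005),("side","cup_spout",.013),("side","cup_grip",.081),("scene","lid_edge",.031),("side","lid_edge",.031)]:
    r=imaging.tip_of(cam,n)
    if r: print(cam,n,np.round(r[0]["pixel"]),round(r[0]["confidence"],2),onz(cam,r[0]["pixel"],z))
x,y=proj("wrist",[.497,.342,.03]).round().astype(int);print("box px",x,y)
f=lambda i,a,b:cv2.resize(i,(a,b),interpolation=cv2.INTER_CUBIC)
L=f(w,512,384);top=np.hstack([L,f(s[145:235,195:270],288,384)])
y0=max(0,y-50);x0=x-45
bot=np.hstack([f(w[y0:y0+100,x0:x0+110],240,216),f(c[180:300,150:330],324,216),f(s[260:370,190:290],236,216)])
cv2.imwrite("pics/z.png",np.vstack([top,bot]))
E
```

```text
time: 38.22
position: [0.4467, 0.1964, 0.2746]
ft_force: [-0.2, 0.7, -0.0]
wrist kit_box_mid [259.  30.] 0.66 [0.4954 0.3463 0.005 ]
side cup_inside [233. 210.] 0.82 [0.4739 0.0311 0.005 ]
side cup_spout [233. 221.] 0.72 [ 0.4663 -0.0322  0.013 ]
side cup_grip [235. 182.] 0.6 [0.4866 0.0666 0.081 ]
scene lid_edge [212. 266.] 0.84 [0.4609 0.3488 0.031 ]
side lid_edge [221. 155.] 0.83 [0.4646 0.3475 0.031 ]
box px 262 28
```

View pics/z.png

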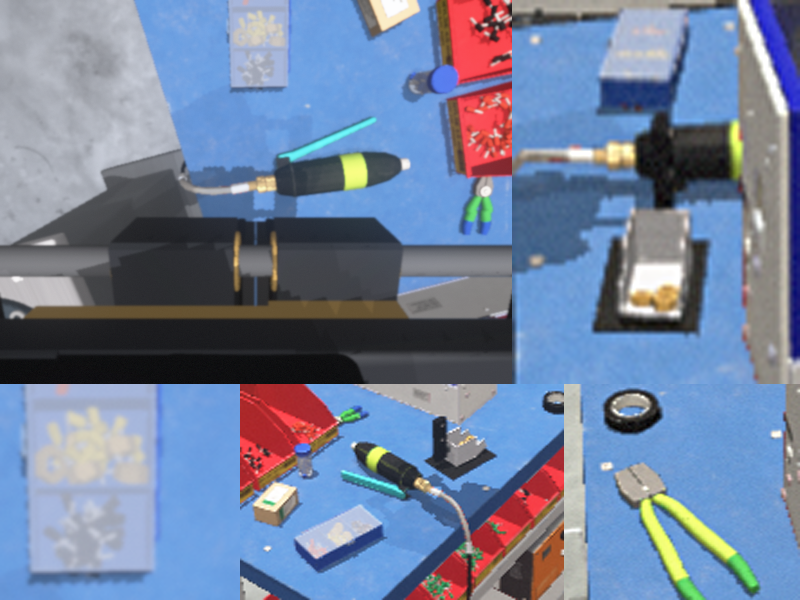

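The view shows the lid shut flat, with its edge at x≈0.462 as expected. The cup stands upright on its mat, and the vial, carton, pliers and tape look undisturbed. I have no views left, so I'll check the nuts in the cup and any stray brass numerically from above the cup.

```bash
python3 -m inch '[[0,[0,5,30],[0,0,0]],[0,[0,5,45],[0,0,0]],[0,[5,0,40],[0,0,0]],[0,[5,0,15],[0,0,0]],[0,[0,0,0],[0,0,0]]]' | grep -E 'pos|time'
cat > fin.py <<'E'
from h import *
w=save("wrist","y0.png");h=cv2.cvtColor(w,cv2.COLOR_BGR2HSV).astype(int)
q=[proj("wrist",p).round() for p in ([.4690,.0285,.012],[.459,-.018,.013],[.4825,.075,.109])];print(q)
N=((h[...,0]>=8)&(h[...,0]<=30)&(h[...,1]>80)&(h[...,2]>60)).astype(np.uint8)
n,l,s,c=cv2.connectedComponentsWithStats(N);print("wrist blobs",[s[i].tolist() for i in range(1,n) if s[i,4]>6 and s[i,1]<215])
x,y=q[0].astype(int)
def ch(p):
    H,S,V=p
    if 8<=H<=30 and S>80 and V>60: return "#" if V>150 else "+"
    return "k" if V<70 else "." if 95<H<130 and S>80 else "-"
for r in range(y-32,min(y+50,250)): print(r,"".join(ch(h[r,k]) for k in range(x-34,x+34)))
for f in("z1","z2","side0"):
    g=cv2.imread("pics/%s.png"%f);k=cv2.cvtColor(g,cv2.COLOR_BGR2HSV).astype(int)
    B=((k[...,0]>=8)&(k[...,0]<=30)&(k[...,1]>70)&(k[...,2]>70)).astype(np.uint8)
    if f=="z2": B[:180]=0;B[330:]=0
    else: B[:140]=0;B[:,:180]=0;B[:,250:]=0;B[300:]=0
    n,l,s,c=cv2.connectedComponentsWithStats(B);print(f,[s[i].tolist() for i in range(1,n) if s[i,4]>3])
E
python3 fin.py
```

```text
time: 39.35
position: [0.4245, 0.0667, 0.2632]
[array([292., 182.]), array([293., 218.]), array([308., 155.])]
wrist blobs [[461, 0, 18, 67, 767], [361, 53, 6, 4, 12], [250, 78, 16, 4, 31], [297, 190, 15, 26, 156], [283, 197, 13, 13, 80]]
150 ...------------------------------------------------------------.....
151 ...------------------------------------------------------------.....
152 ...------------------------------------------------------------.....
153 ...------------------------------------------------------------.....
154 ...------------------------------------------------------------.....
155 ...------------------------------------------------------------.....
156 ...------------------------------------------------------------.....
157 ...------------------------------------------------------------.....
158 ...------------------------------------------------------------.....
159 ...------------------------------------------------------------.....
160 ...------------------------------------------------------------.....
161 ...---------------------------------------------------
[... 5321 characters left out ...]
3, 8, 8], [77, 214, 8, 9, 13], [160, 220, 22, 18, 133], [0, 224, 105, 106, 4237], [39, 229, 8, 5, 26], [328, 229, 12, 15, 45], [129, 232, 3, 5, 6], [246, 232, 11, 8, 49], [135, 235, 23, 22, 148], [130, 243, 4, 4, 5], [313, 243, 13, 16, 52], [158, 245, 18, 13, 104], [311, 249, 26, 54, 639], [101, 258, 12, 15, 88], [297, 258, 14, 17, 57], [88, 264, 3, 4, 8], [106, 266, 32, 25, 358], [280, 273, 16, 19, 77], [15, 277, 5, 4, 8], [21, 281, 4, 2, 4], [260, 288, 3, 4, 5], [252, 292, 4, 4, 4], [278, 292, 2, 4, 4], [111, 295, 7, 7, 16], [263, 295, 13, 17, 69], [113, 298, 8, 11, 29], [260, 298, 4, 4, 5], [242, 310, 18, 20, 92]]
side0 [[224, 157, 8, 2, 9], [217, 179, 11, 5, 37], [224, 203, 14, 12, 139]]
```

In this view three nuts show in the cup and there is no brass elsewhere, but some could be hidden under others. I'll look once more from straight above with the nut detector.

```bash
python3 -m inch '[[0,[10,15,25],[0,0,0]],[0,[15,20,35],[0,0,0]],[0,[10,15,25],[0,0,0]],[0,[0,0,5],[0,0,0]],[0,[0,0,0],[0,0,0]]]' | grep -E 'pos|time'
cat > fin2.py <<'E'
from h import *
w=save("wrist","x0.png");h=cv2.cvtColor(w,cv2.COLOR_BGR2HSV).astype(int)
q=[proj("wrist",p).round() for p in ([.4690,.0285,.012],[.459,-.018,.013],[.4825,.075,.109])];print(q)
r=imaging.cut_out("wrist","nut_1_c");print("cut",[(np.round(a["box"]).tolist(),round(a["confidence"],2)) for a in r])
r=imaging.tip_of("wrist","nut_1_c");print("tip",[(np.round(a["pixel"]).tolist(),round(a["confidence"],2)) for a in r])
B=(h[...,0]>=8)&(h[...,0]<=30)&(h[...,1]>80)
n,l,s,c=cv2.connectedComponentsWithStats(B.astype(np.uint8));print([s[i].tolist() for i in range(1,n) if s[i,4]>15 and s[i,1]<230])
x,y=q[0].astype(int)
sub=h[max(0,y-26):y+50,x-30:x+34]
for i,row in enumerate(sub): print(max(0,y-26)+i,"".join((str(min(9,p[2]//26)) if 8<=p[0]<=30 and p[1]>80 else "k" if p[2]<70 else "-" if p[2]<190 else " ") for p in row))
E
python3 fin2.py
```

```text
time: 40.02
position: [0.4556, -0.0303, 0.229]
[array([249., 114.]), array([250., 157.]), array([251.,  53.])]
cut [([264.0, 145.0, 15.0, 15.0], 0.55)]
tip [([266.0, 144.0], 0.57)]
[[255, 125, 16, 29, 193], [239, 131, 14, 15, 91], [72, 224, 28, 22, 340]]
88 -----------   -                                      ---  ------
89 -----------                                          ---  ------
90 -----------   -                                      ---  ------
91 -----------   -                                      ---  ------
92 -----------   -                                      ---  ------
93 -----------                                          ---  ------
94 ------------                                         ---  ------
95 ------------                                          --  ------
96 ------------                                          --  ------
97 ------------                                          --  ------
98 ------------                                          --  ------
99 ------------                                         ---  ------
100 ------------             
[... 3621 characters left out ...]
------
153 ----------------                        8888888       ----------
154 ----------------                         ---          ----------
155 ----------------                        --------      ----------
156 -----------------                 ------------------------------
157 ----------------------------------------------                  
158 --------------------                                            
159                                                                 
160                                                                 
161                                                                 
162                                                                 
163
```

From straight above, three nuts are plainly in the cup, with bare floor visible through their holes. That implies five in the box, unless one is lost. I'll compare the box's contents before and after in images I already have, and scan the table for stray brass.

Run:
```python
from h import *
o=get_obs();p=imaging.camera_params("wrist");K=np.array(p["camera_matrix"]);C=np.array(p["rotation"]);C=C if C.shape==(3,3) else R.from_quat(C).as_matrix()
T=R.from_quat(o["tool_rot"]).as_matrix();rel=T.T@C;off=T.T@(p["xyz"]-o["position"])
def cam(pos,q):
    T=R.from_quat(q).as_matrix();return T@rel,np.array(pos)+T@off
def pj(c,X): v=(K@(c[0].T@(np.array(X).T-c[1][:,None])));return (v[:2]/v[2]).T
cc=cam([.4959,.2651,.3338],[.5018,.4984,-.5015,.4983]);ci=cam([.4567,.2182,.1996],[.58,.472,-.52,.412]);ch_=cam([.4588,.2194,.204],[.574,.465,-.531,.414])
X=[[.46,.28,.022],[.54,.28,.022],[.54,.40,.022],[.46,.40,.022]]
def warp(im,c): 
    H=cv2.getPerspectiveTransform(pj(c,X).astype(np.float32),np.float32([[0,144],[96,144],[96,0],[0,0]]));return cv2.warpPerspective(im,H,(96,144),flags=cv2.INTER_CUBIC)
A=warp(cv2.imread("pics/c.png"),cc);D=warp(cv2.imread("pics/h0.png"),ch_);B=warp(cv2.imread("pics/i0.png"),ci)
# refine: align A to B on blue walls with ECC translation
g=lambda i:cv2.cvtColor(i,cv2.COLOR_BGR2GRAY)
def al(a):
    m=np.eye(2,3,dtype=np.float32)
    _,m=cv2.findTransformECC(g(B),g(a),m,cv2.MOTION_EUCLIDEAN,(3,80,1e-5));return cv2.warpAffine(a,m,(96,144),flags=cv2.INTER_CUBIC|cv2.WARP_INVERSE_MAP),m
A,m=al(A);print(m[:,2]);D,m=al(D)
def asc(i):
    h=cv2.cvtColor(i,cv2.COLOR_BGR2HSV).astype(int);o=[]
    for r in range(46,104,2): o.append("".join("." if 95<p[0]<135 and p[1]>70 else "N" if 8<=p[0]<=20 and p[1]>80 else "y" if 20<p[0]<=32 and p[1]>80 else "-" for p in h[r,10:80]))
    return o
for a,b in zip(asc(A),asc(B)): print(a," ",b)
for n in("h0","i0","z0","y0","x0"):
    h=cv2.cvtColor(cv2.imread("pics/%s.png"%n),cv2.COLOR_BGR2HSV).astype(int);M=((h[...,0]>=8)&(h[...,0]<=24)&(h[...,1]>80)&(h[...,2]>60)).astype(np.uint8)
    k,l,s,c=cv2.connectedComponentsWithStats(M);print(n,[s[i].tolist() for i in range(1,k) if s[i,4]>25 and s[i,1]<215])
```

```text
[ 0.33960924 -1.2786237 ]
.....................--yyyyN--....--Ny----............................   .....................--yyy--......-yyyyy--............................
.........----.......---yyyyyyy-----Nyyyy---...........................   .........-----......--yyyyyy---..--yyyyyy--...........................
.......--NNN---.....---Nyyyyyyyy---yyyyyy--...........................   .......--NyyyN-.....--yyyyyyyyy----yyyyyy-............................
.......-NyyyN--.....------Nyyyyyy--yyyyyy--...........................   .......--yyyyy-.....---yyyyyyyyy---yyyyyy-............................
.......--NyyyN--.........----N------yyyy--...........-................   .......-Nyyyyy--....------yyyyyy---yyyyyy-............................
.......--NyyyN--...-----------------NyyyN--.......-------.............   .......--yyyyy--...--------Nyyy----yyyyyyy--......--yy---.............
........--NyyN------yyNNNNN------NNNyNyyNNN--...--yyyyyy--............   ........-yyyyyN-.---NyNNyyyyyyyyyyyyyyyyyyyN-...--yyyyyy--............
.........--NN------NyyyyyyyyyyyyyyyyyyyyyyN------yyyyyy--.........
[... 2900 characters left out ...]
.......-----............................................-
........----.......------.............................................   ........----......-------..........----.............................-.
h0 [[466, 0, 17, 22, 232], [471, 30, 20, 77, 970], [236, 47, 28, 30, 292], [256, 55, 37, 24, 321], [484, 147, 23, 87, 1041]]
i0 [[467, 0, 18, 28, 289], [472, 35, 21, 76, 989], [238, 49, 58, 32, 691], [486, 151, 25, 89, 1088]]
z0 [[437, 0, 15, 64, 604], [448, 100, 17, 74, 501], [250, 177, 26, 13, 197]]
y0 [[461, 0, 18, 67, 767], [250, 78, 16, 4, 31], [297, 191, 6, 25, 61], [283, 197, 13, 13, 80], [305, 204, 7, 10, 29]]
x0 [[255, 125, 16, 10, 52], [239, 131, 14, 15, 91], [255, 136, 16, 18, 121]]
```

```bash
python3 - <<'E'
from h import *
np.set_printoptions(precision=1,suppress=True)
for nm,px in (("ru",(262.5,131)),("rl",(264,145)),("l",(246,138))):
    for z in (.013,.021): print(nm,z,(onz("wrist",px,z)*1000),"side",proj("side",onz("wrist",px,z)))
k=cv2.cvtColor(cv2.imread("pics/z1.png"),cv2.COLOR_BGR2HSV).astype(int)
for r in range(203,224): print(r,"".join("#" if 8<=p[0]<=30 and p[1]>70 and p[2]>70 else "-" if p[2]<170 else " " for p in k[r,220:246]))
E
python3 -m inch '[[0,[-10,-5,-25],[0,0,0]],[0,[-10,0,-45],[0,0,0]],[0,[-10,0,-55],[0,0,0]],[0,[0,0,-60],[0,0,0]],[0,[0,0,-60],[0,0,0]],[0,[0,0,-45],[0,0,0]],[0,[0,0,-25],[0,0,0]],[0,[0,0,-10],[0,0,0]],[0,[0,0,0],[0,0,0]]]' | grep -E 'pos|time'
python3 - <<'E'
from h import *
w=save("wrist","v0.png");h=cv2.cvtColor(w,cv2.COLOR_BGR2HSV).astype(int)
print("rim px",proj("wrist",[.49,.438,.072]),"box ctr",proj("wrist",[.496,.341,.03]))
M=((h[...,0]>=8)&(h[...,0]<=24)&(h[...,1]>60)&(h[...,2]>60)).astype(np.uint8)
k,l,s,c=cv2.connectedComponentsWithStats(M);print([s[i].tolist() for i in range(1,k) if s[i,4]>12 and s[i,1]<215])
E
```

```text
ru 0.013 [479.2   6.7  13. ] side [235.6 212.4]
ru 0.021 [479.    7.3  21. ] side [235.4 210. ]
rl 0.013 [477.1  -8.9  13. ] side [235.5 215.6]
rl 0.021 [477.  -8.  21.] side [235.3 213.2]
l 0.013 [459.3   3.7  13. ] side [228.9 213.7]
l 0.021 [459.5   4.3  21. ] side [228.8 211.3]
203 ------------------- ------
204 --------------------------
205 -------- -----------------
206 --------            ------
207 ---- --             ------
208 -------             ------
209 ------              ------
210 ------             ------ 
211 --- --             ------ 
212 -----        ######------ 
213 -----  ####  ######------ 
214 ------############------- 
215 ----- ############------- 
216 ---    ####-######------- 
217 ---         ##### ------- 
218 -------            -----  
219 ------------------------  
220 ------------------------  
221 ------------------------  
222 ------------------------  
223                     -  -  
time: 41.3
position: [0.5263, 0.3038, 0.2685]
rim px [182.21146485  50.81754497] box ctr [216.76671985 140.2768436 ]
[[369, 22, 19, 82, 423], [422, 23, 9, 8, 14], [425, 68, 9, 7, 18], [437, 73, 12, 4, 14], [314, 78, 22, 11, 25], [434, 78, 11, 6, 17], [307, 93, 24, 51, 87], [385, 116, 11, 67, 255], [397, 204, 9, 42, 160]]
```

The side-view rows match a single layer, so the cup holds three nuts. The box shows four that were not there before the pour (the pale block was one), a fifth can lie under the yellow terminals, and no stray nut shows anywhere on the table. The gripper is clear of everything, so I'm handing in.

```bash
python3 -c "
from rig import robot; print(robot.hand_in())"
```

```text
the job is handed in; nothing more can be done
None
```

I poured nuts into the kit box in two tips, stood the cup back on its mat and pushed the lid shut. I handed in at about 41 s. The one thing I couldn't confirm is the nut count: I can place seven of the eight for certain.

**Last checks**
- **Lid:** shut. The closing push met 24 N at z = 0.0318, against the expected shut top of 0.032. Two cameras put the free edge at x ≈ 0.461–0.465, where about 0.462 was expected.
- **Cup:** upright on its mat, released at its starting pose. From straight above I counted three nuts in it, and the side view fits a single layer.
- **Box:** comparing before and after pictures shows four nuts. The fifth that three in the cup implies was not seen directly; it may be under the yellow terminals. Four or five are both within the 3–5 asked for.
- **Lost nuts:** colour scans of the wrist pictures and part of the side view found no stray nut. One lost out of view can't be ruled out.
- **Vial, carton, pliers and tape:** they looked undisturbed in the last picture viewed. I didn't measure their positions again.

**What failed or disagreed**
- The wrist force was too noisy to count nuts. It suggested about 3.7 (± 1.7) had left the cup.
- The nut detector found only one of the three nuts in the cup.
- After the first tip I counted two nuts in the box, but comparing the pictures later suggests there were three. I therefore tipped a second time when it may not have been needed.

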